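# Dig the beating paddle out of the studio tool bin and put it in its holder

## Task

Two loose tools, a rib and a bar, lie on top of the beating paddle in the tool bin: lay both flat on the bin floor beside the paddle and leave them there, before you disturb the paddle. Then draw the paddle out from under the bin's roof, lay it flat on the open bench and let go; take it again by the handle and slide it blade first under the holder's cross pieces, gently, until it is fully home against the stop, and let go. Leave the spray bottle, the cup and the teapot lid alone.

Things in the scene. Friction and masses are not known exactly. Their poses are not given: they have to be found in the camera images.
- bin: Fixed dark wood bin, 286 x 286 mm, open on top except its roofed +y end. Origin: centre of its underside, on the bench. Inner floor at z 8 mm; inside x, y from -135 to 135 mm. Walls 8 mm thick, 54 mm high; the -y end has only a lip, 14 mm high. Fixed roof board over y 18 to 143 mm, its underside at z 54 and top at z 60 mm; the paddle's handle lies under it.
- paddle_blade (a point): Centre (half-way up) of the pale wooden paddle's blade: 56 mm wide (x), 90 long (y), 14 thick, front corners rounded 12 mm. Paddle: 185 mm long, about 100 g, flat underside, balances 33 mm from here along +y. +y points to the handle, z up. Nose 45 mm from here along -y, handle begins 45 mm along +y. Starts flat on the bin floor under bar and rib, blade towards the bin's lip.
- paddle_handle (a point): Centre (half-way up) of the paddle's handle: 22 mm wide (x), 95 mm long (y), 18 mm thick; 92.5 mm along +y from the blade's centre. Axes as the blade. At the start it is mostly under the bin's roof and cannot be grasped there.
- paddle_nose (a point): Middle of the front edge of the paddle's blade, half-way up. Axes as the blade.
- bar_center (a point): Centre of the bar, a pale wooden straight bar 120 mm (x) by 30 mm (y) by 14 mm high (z), about 60 g. At the start it lies flat across the paddle's blade.
- rib_center (a point): Centre of the rib, a pale wooden slab with half-round ends, 40 mm wide (x), 96 mm long (y), 14 mm high (z), about 50 g. At the start it lies flat on top of the bar, crossing it.
- holder: Fixed dark wooden paddle holder on the bench, 100 mm (x) by 106 mm (y) by 50 mm high. Origin: centre of its underside. Base 12 mm thick; side cheeks leave a passage 74 mm wide. Two cross pieces over it (y 23 to 53 and -53 to -17 mm), underside at z 42 mm, so the passage is 30 mm high. Mouth at its +y face (y 53 mm), stop wall at the -y end.
- holder_mouth (a point): Middle of the mouth of the holder at the top of its base (12 mm above the bench). +y points out of the mouth, towards where the paddle comes from.
- holder_stop (a point): Middle of the inside face of the holder's stop wall, at the top of the base; 94 mm from the mouth along -y. Fully home, the paddle's nose touches it and the whole blade is inside with the handle sticking out of the mouth.
- spray: Bystander: black spray bottle, 72 mm across, about 176 mm tall, standing. Origin: centre of its underside.
- cup: Bystander: terracotta cup, 76 mm across, 60 mm tall, standing. Origin: centre of its underside.
- lid: Bystander: terracotta teapot lid with knob, 68 mm across, 34 mm tall. Origin: centre of its underside.
Things that resemble listed ones, but are neither listed nor needed, are in the scene too. Leave any black or yellow look-alike of the part that bears paddle_blade alone. What is shaped like the part that bears bar_center but yellow is not meant.

How it is judged (in metres and radians):
On the way, in this order (a step that is already met when the one before it is completed fails the run):
1. the rib and the bar lie flat on the bin floor, clear of the paddle, while the paddle is still in its place (within 40 mm) (x of bar_center in the frame of bin between -0.135 and 0.135 m and y of bar_center in the frame of bin between -0.135 and 0.135 m and z of each of bar_center, rib_center in the frame of bin below 0.02 m and x of rib_center in the frame of bin between -0.135 and 0.135 m and y of rib_center in the frame of bin between -0.135 and 0.135 m and linear speed of each of bar, rib below 0.02 m/s and distance of paddle_blade from where it was at the start of the episode below 0.04 m and contact force between paddle and bar below 0.05 N and contact force between paddle and rib below 0.05 N), for 0.2 s.
2. the paddle lies flat on the bench outside bin and holder, at rest and let go (contact force between the fingers and paddle below 0.1 N and linear speed of paddle below 0.02 m/s and height (world z) of paddle_blade below 0.011 m and height (world z) of paddle_handle below 0.013 m and angle between paddle_blade's own z axis and vertical below 0.06 rad), for 0.2 s.
At the end, for the whole second after the job is handed in: Paddle lies level in the holder, nose within 5 mm of the stop and 14 mm of its middle, tilted under 0.1 rad, turned under 0.2 rad, at rest and let go; bar and rib lie flat on the bin floor (centres under 20 mm above the bin underside, inside the walls), at rest (x of bar_center in the frame of bin between -0.135 and 0.135 m and y of bar_center in the frame of bin between -0.135 and 0.135 m and z of each of bar_center, rib_center in the frame of bin below 0.02 m and x of rib_center in the frame of bin between -0.135 and 0.135 m and y of rib_center in the frame of bin between -0.135 and 0.135 m and linear speed of each of bar, rib, paddle below 0.02 m/s and contact force between the fingers and paddle below 0.1 N and y of paddle_nose in the frame of holder_stop between -0.01 and 0.005 m and x of paddle_nose in the frame of holder_stop between -0.014 and 0.014 m and z of paddle_nose in the frame of holder_stop below 0.02 m and angle between the y axis of paddle_blade and the y axis of holder, either way round below 0.2 rad and angle between paddle_blade's own z axis and vertical below 0.1 rad); the robot touches nothing.
It fails at once if spray moved more than 25 mm (distance of spray from where it was at the start of the episode above 0.025 m).
It fails at once if cup moved more than 25 mm (distance of cup from where it was at the start of the episode above 0.025 m).
It fails at once if lid moved more than 25 mm (distance of lid from where it was at the start of the episode above 0.025 m).
It fails at once if the paddle forced into the holder with more than 60 N (contact force between paddle and holder above 60 N).
It also fails if it takes over 72 s, if anything falls off the work surface, if the arm or the gripper's body presses on something with over 40 N, if the wrist force passes 120 N, or if a joint passes its speed limit or range.

## Robot

A 7-joint arm with a two-finger parallel gripper is mounted at the origin on the work surface. World frame = base frame: x ahead of the robot, y to its left, z up, the work surface at z = 0. Lengths are in mm, angles in rad, forces in N, time in s.
With the tool pointing down it reaches from about 425 to 875 mm from the base axis. Payload 8.4 kg.
Tool frame: the origin (TCP) lies midway between the tips of the shut fingers; the grasp point (between the pads) lies 19 mm behind it; y points along the fingers, x is the direction in which the jaws open and shut, and the axes are right-handed (so a half turn about y gives the same grasp; the last joint's range is limited). The gripper opens to 87 mm and grips with 3 to 60 N. Pads are 19 mm wide; open, the fingers measure 117 mm over their backs; the gripper's body (75 mm by 190 mm) begins 51 mm behind the grasp point.
Start: joints at [-1.276, 0.333, 0.04, 1.465, -0.013, 1.343, -0.059], TCP at [249.404, 600.218, 222.546] pointing down, gripper open.
Joint ranges: [-2.58, 2.58], [-0.38, 2.09], [-1.3, 1.39], [0.25, 2.4], [-1.5, 4.64], [0.08, 2.09], [-2.65, 2.65]. Speed limits (rad/s): [2.22, 2.22, 2.79, 2.79, 3.14, 3.14, 3.14].

## Interface

Orientations are given as a rotation vector (axis times angle).
In Python, from plant import observe, read_camera, calibration, hand_in gives the robot as it stands. The module is installed in compiled form; this text tells all that it offers.
- The arm moves only by the shell command python3 -m pendant 'ROWS' [FORCE]. ROWS is JSON, a list of rows, each an object of numbers: "x", "y", "z": the shift along the tool's x, y, z in m; "spin": the turn about the tool's y in rad; "fingers": the opening in per cent of the stroke, from 0 (shut) to 100 (fully open). A call has 1 to 12 rows; each row is the pose to reach, as a shift and turn from the pose commanded when the call began, along the tool's axes at that moment; what a row does not reach only later rows make up. A row lasts 1/10 s, in which the tool goes at most 50 mm and 8.59 degrees, less where a joint would pass 70% of its speed; a pose out of reach is approached as far as the arm can. A call with a gripper value outside its range is refused whole. The fingers move at their own pace and stop on an object; FORCE is the grip in N (left out, the last holds). Time passes only in rows, so rows that repeat a pose let the fingers close. It gives the time, the measured TCP pose, the force and the opening at its end, in the units of the state.
- observe(): the state, without advancing time (a new reading comes with each control period).
- read_camera(name): name is "scene" or "top" or "wrist"; returns the picture (384x512x3 uint8, red, green, blue); there is no depth.
- calibration(name): a dict with "camera_matrix" (3x3 intrinsics, pixels), "k1" (the pictures are not rectified: a ray, as slopes to the right and down, at radius r is drawn at 1 + k1 r^2 times it, then the intrinsics apply), "world_from_camera" (4x4, takes a point from camera to world coordinates); the wrist camera has in their place "hand_eye" (4x4, takes a point from camera to tool coordinates, whose origin is the TCP and whose axes are the tool frame's). Camera axes: x right, y down, z forward; pixel columns grow to the right and rows downward; lengths in mm; the calibration is good to about 2 mm. A picture is of the moment at which its call begins: read the wrist's pose just before it. calibration takes no time and is no camera call.
- hand_in(): hands the job in, once; it reports no verdict.
The state is a dict: "time": time; "joints": joint angles; "joint_velocities": joint speeds; "effort": joint torques, N m; "position": TCP position; "eef_rot": TCP orientation; "ft_force": force on the tool from outside, world axes, zero at the start; "wrist_torque": the same for the moment, N m; "opening": finger opening in mm.
Only numpy, scipy, OpenCV 4.12 (cv2) and the standard library are available. Lean on these libraries where they do the work, as an engineer would, in place of code of your own. Each camera call takes 0.05 s, during which the arm holds its last target.

## Working session

There is one attempt and no reset: what is moved stays moved. The work goes in short steps, Python scripts to look and compute and a shell command to move; the robot and the scene stay as the last step left them, time stands still between calls to the robot, and variables do not carry over. Pictures are saved under pics/ and viewed, and the job is handed in when it is done.

```bash
mkdir -p pics
python3 - <<'E'
from plant import *
import cv2,json
s=observe();print(s)
for n in("scene","top","wrist"):
    im=read_camera(n);cv2.imwrite(f"pics/{n}0.png",im[:,:,::-1]);c=calibration(n);print(n,c)
E
```

```text
{'time': 0.0, 'joints': array([-1.27623396,  0.33392058,  0.03986281,  1.46622651, -0.01339632,
        1.34330892, -0.05848845]), 'joint_velocities': array([ 7.34508443e-04, -2.37833464e-04,  1.13695640e-03, -2.36125011e-04,
        5.16036964e-04, -1.62023994e-03,  4.66030837e-05]), 'effort': array([-3.78097475e-04, -6.56346059e+01,  1.33505300e+00, -4.03831351e+01,
       -5.98726468e-02,  4.43353993e-02,  1.26991440e-04]), 'position': array([249.23000036, 599.83003989, 221.67478078]), 'eef_rot': array([-1.37113396, -0.91353602,  0.9156204 ]), 'ft_force': array([-0.76708269,  0.19064196, -0.14069485]), 'wrist_torque': array([0.04036939, 0.04656332, 0.09726517]), 'opening': 86.71060511917791}
scene {'camera_matrix': array([[474.2211851 ,   0.        , 258.24569595],
       [  0.        , 474.2211851 , 180.52390458],
       [  0.        ,   0.        ,   1.        ]]), 'k1': -0.19324378278559207, 'world_from_camera': array([[ 7.67875944e-01,  4.04669935e-01, -4.96597199e-01,
         1.31026301e+03],
       [ 6.40508772e-01, -4.72023932e-01,  6.05757311e-01,
        -9.05578560e+02]
[... 602 characters left out ...]
1178e-01, -9.86922670e-01,
         1.05583628e+03],
       [ 0.00000000e+00,  0.00000000e+00,  0.00000000e+00,
         1.00000000e+00]])}
wrist {'camera_matrix': array([[289.41054629,   0.        , 252.83920294],
       [  0.        , 289.41054629, 192.20988566],
       [  0.        ,   0.        ,   1.        ]]), 'k1': -0.05647166529250949, 'hand_eye': array([[ 9.99999851e-01, -4.69278193e-04,  2.78109031e-04,
         1.55004832e+00],
       [-4.04134864e-04, -2.94909619e-01,  9.55525067e-01,
        -1.62180741e+02],
       [-3.66390048e-04, -9.55525037e-01, -2.94909765e-01,
         8.18231506e+01],
       [ 0.00000000e+00,  0.00000000e+00,  0.00000000e+00,
         1.00000000e+00]])}
```

View pics/scene0.png

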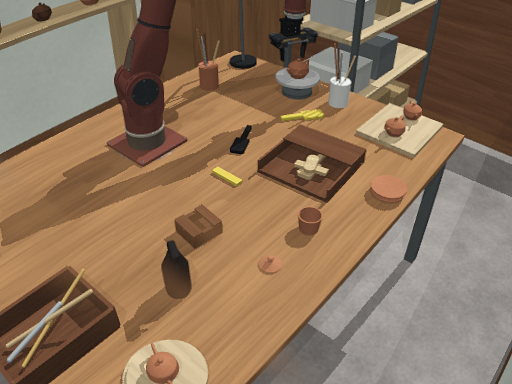

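View pics/top0.png

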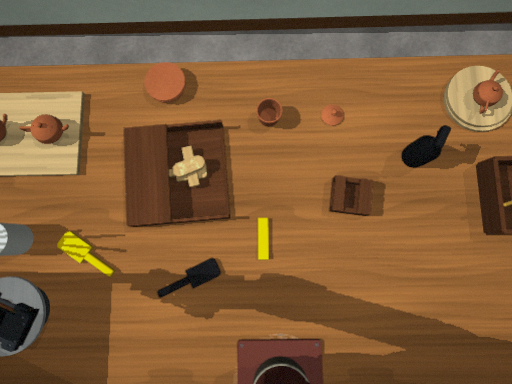

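View pics/wrist0.png

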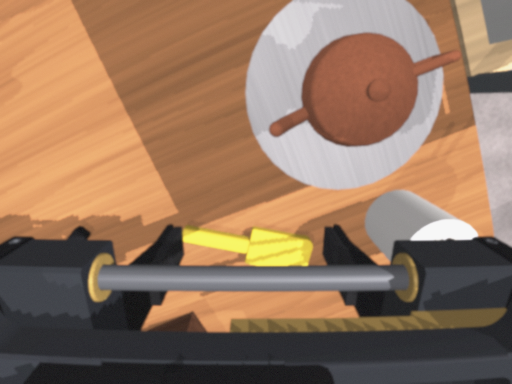

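```bash
cat > h.py <<'E'
import numpy as np,cv2
from plant import *
from scipy.spatial.transform import Rotation as R
def pose():
    s=observe();return s['position'],R.from_rotvec(s['eef_rot']).as_matrix(),s
def ray(name,uv,ps=None):
    c=calibration(name);K=np.array(c['camera_matrix']);k1=c['k1']
    uv=np.atleast_2d(np.array(uv,float))
    p=cv2.undistortPoints(uv[:,None],K,np.array([k1,0,0,0.]))[:,0]
    d=np.c_[p,np.ones(len(p))]
    if name=='wrist':
        pos,Rm=ps;H=np.array(c['hand_eye']);T=np.eye(4);T[:3,:3]=Rm;T[:3,3]=pos;T=T@H
    else:T=np.array(c['world_from_camera'])
    return T[:3,3],d@T[:3,:3].T
def pix2z(name,uv,z,ps=None):
    o,d=ray(name,uv,ps);t=(z-o[2])/d[:,2];return o+d*t[:,None]
def proj(name,P,ps=None):
    c=calibration(name);K=np.array(c['camera_matrix'])
    if name=='wrist':
        pos,Rm=ps;H=np.array(c['hand_eye']);T=np.eye(4);T[:3,:3]=Rm;T[:3,3]=pos;T=T@H
    else:T=np.array(c['world_from_camera'])
    q=(np.atleast_2d(P)-T[:3,3])@T[:3,:3];q=q/q[:,2:]
    r2=(q[:,:2]**2).sum(1);f=1+c['k1']*r2
    return np.c_[q[:,0]*f*K[0,0]+K[0,2],q[:,1]*f*K[1,1]+K[1,2]]
def crop(im,x0,y0,x1,y1,s,fn):
    a=cv2.resize(im[y0:y1,x0:x1,::-1],None,fx=s,fy=s,interpolation=cv2.INTER_CUBIC);cv2.imwrite(fn,a)
def fitpts(name,model,uv,free,z,ps=None,x0=None):
    """fit planar pose (x,y,yaw) of model points (z abs offset z) to pixels"""
    from scipy.optimize import least_squares
    model=np.array(model,float);uv=np.array(uv,float)
    def W(p):
        c,s=np.cos(p[2]),np.sin(p[2]);M=model.copy()
        M[:,:2]=model[:,:2]@np.array([[c,s],[-s,c]])+p[:2];M[:,2]+=z;return M
    r=least_squares(lambda p:(proj(name,W(p),ps)-uv).ravel(),x0,x_scale=[100,100,1]);
    return r.x,np.abs(r.fun).max()
E
python3 - <<'E'
from h import *
p,Rm,s=pose();print(Rm.round(3))
im=cv2.imread('pics/top0.png')[:,:,::-1]
crop(im,115,110,240,235,5,'pics/c1.png');crop(im,320,165,385,225,9,'pics/c2.png')
im=cv2.imread('pics/scene0.png')[:,:,::-1]
crop(im,250,120,370,200,6,'pics/c3.png')
E
```

```text
[[ 0.384 -0.    -0.923]
 [ 0.923 -0.001  0.384]
 [-0.001 -1.    -0.   ]]
```

View pics/c1.png

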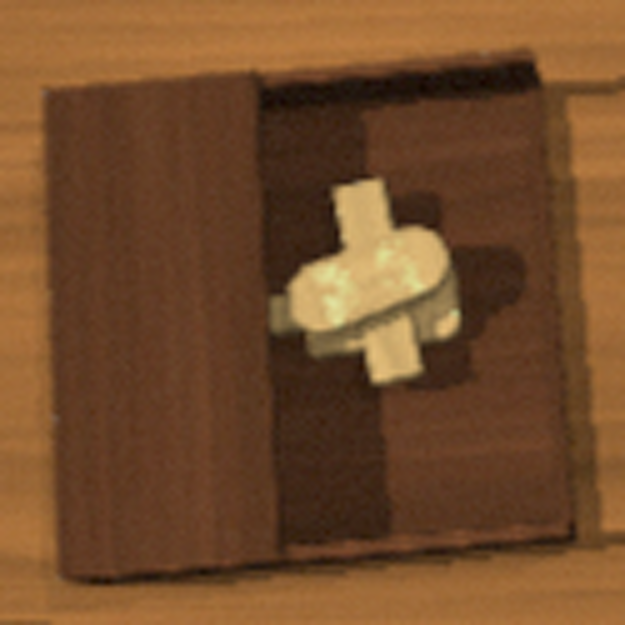

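View pics/c2.png

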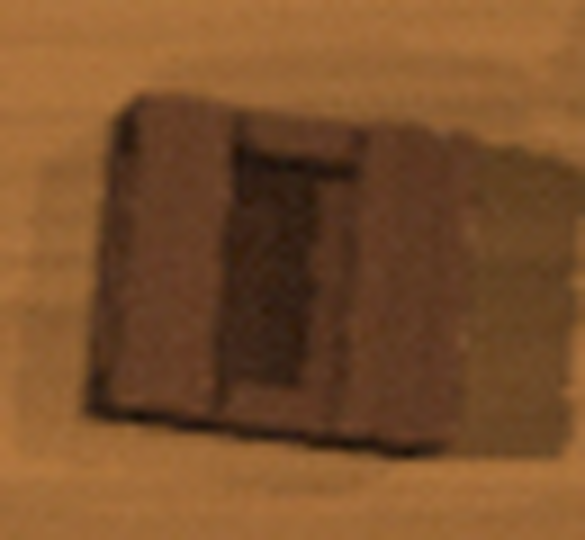

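View pics/c3.png

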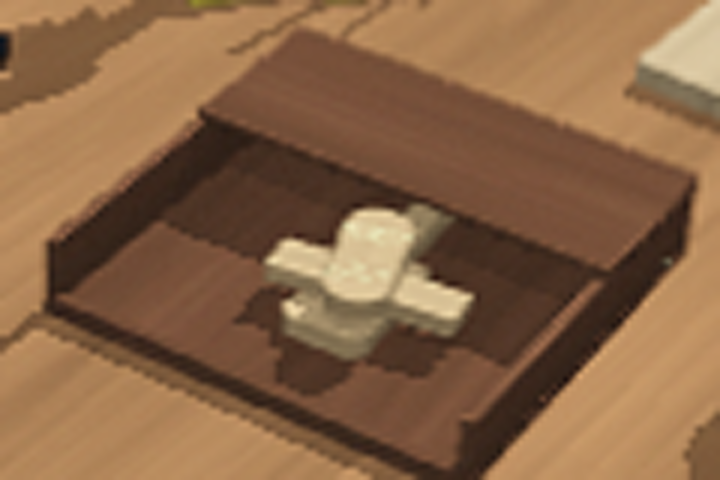

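Run:
```python
from h import *
im=cv2.imread('pics/scene0.png')[:,:,::-1]
crop(im,160,190,240,260,8,'pics/c4.png')
# bin from roof corners
c=lambda x,y:[115+x/5-.4,110+y/5-.4]
uv=[c(45,90),c(65,580),c(284,555),c(262,75)]
# roof model: local +y left in image; +x up?  world y ~ bin y
M=[[143,143,60],[-143,143,60],[-143,18,60],[143,18,60]]
print(fitpts('top',M,uv,0,0,x0=[600,200,0]))
q=lambda x,y:[320+x/9-.45,165+y/9-.45]
uv=[q(135,97),q(92,405),q(440,447),q(468,132)]
print(pix2z('top',uv,50).round(1))
print(pix2z('top',[c(343,185),c(385,180),c(422,375),c(372,384)],36).round(1)) #bar top
print(pix2z('top',[[270,105],[332,115]],30).round(1))
print('yellow bar',pix2z('top',[[264,238]],10), 'spray',pix2z('top',[[420,150]],80))
```

```text
(array([5.83160087e+02, 2.84155575e+02, 7.52320986e-02]), np.float64(1.2080097813638133))
[[ 563.8 -167.3   50. ]
 [ 466.8 -149.    50. ]
 [ 452.1 -255.3   50. ]
 [ 550.7 -270.6   50. ]]
[[660.5 268.5  36. ]
 [663.  243.7  36. ]
 [546.3 220.8  36. ]
 [541.6 249.8  36. ]]
[[ 785.6   10.1   30. ]
 [ 750.1 -173.4   30. ]]
yellow bar [[391.29200826  35.78978027  10.        ]] spray [[ 625.10620846 -399.4173697    80.        ]]
```

View pics/c4.png

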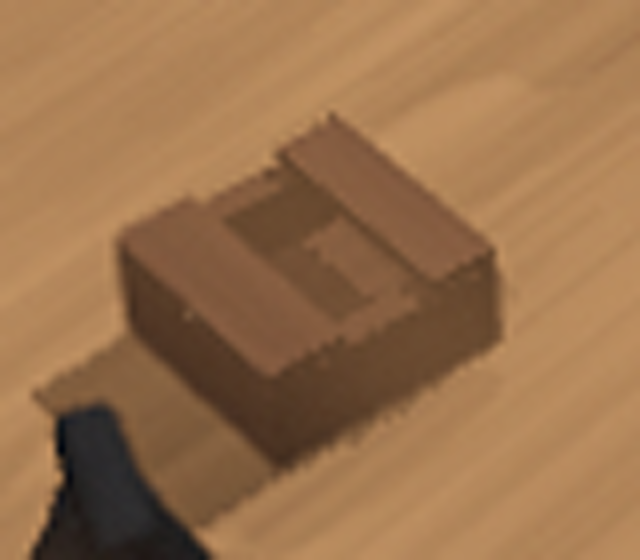

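```bash
cat >> h.py <<'E'
def plan(target,yaw=None):
    """target TCP world mm; yaw = world angle of tool x (rad). prints row shift m, spin"""
    p,Rm,s=pose();d=Rm.T@(np.array(target,float)-p)/1000
    a=np.arctan2(Rm[1,0],Rm[0,0]);sp=0
    if yaw is not None: sp=-((yaw-a+np.pi)%(2*np.pi)-np.pi)
    print('pos',p.round(1),'xyaw',round(a,3),'shift xyz',d.round(4),'spin',round(sp,3),'t',round(float(s['time']),2))
E
python3 -c "
from h import *
plan([600,170,150],0.075)"
```

```text
pos [249.3 599.9 221.9] xyaw 1.177 shift xyz [-0.2623  0.0722 -0.4888] spin 1.102 t 0.15
```

```bash
python3 -m pendant '[{"x":-0.02,"z":-0.04,"spin":0.1},{"x":-0.045,"z":-0.08,"spin":0.2},{"x":-0.067,"z":-0.12,"spin":0.3},{"x":-0.09,"z":-0.16,"spin":0.4},{"x":-0.11,"y":0.01,"z":-0.2,"spin":0.5},{"x":-0.13,"y":0.02,"z":-0.24,"spin":0.6},{"x":-0.155,"y":0.03,"z":-0.285,"spin":0.7},{"x":-0.18,"y":0.04,"z":-0.33,"spin":0.82},{"x":-0.2,"y":0.05,"z":-0.37,"spin":0.94},{"x":-0.22,"y":0.06,"z":-0.41,"spin":1.05},{"x":-0.245,"y":0.07,"z":-0.45,"spin":1.1},{"x":-0.262,"y":0.072,"z":-0.489,"spin":1.1}]'
python3 -m pendant '[{},{},{}]'
python3 - <<'E'
from h import *
p,Rm,s=pose();np.savez('w1.npz',p=p,R=Rm);print(p,s['joints'].round(2),Rm.round(3))
im=read_camera('wrist');cv2.imwrite('pics/w1.png',im[:,:,::-1])
crop(im,80,0,480,260,2,'pics/w1c.png')
E
```

```text
[249.29183419 599.89536788 221.86203301] [-1.28  0.33  0.04  1.47 -0.01  1.34 -0.06] [[ 0.384 -0.    -0.923]
 [ 0.923 -0.001  0.384]
 [-0.001 -1.    -0.   ]]invalid input
invalid input
```

View pics/w1c.png

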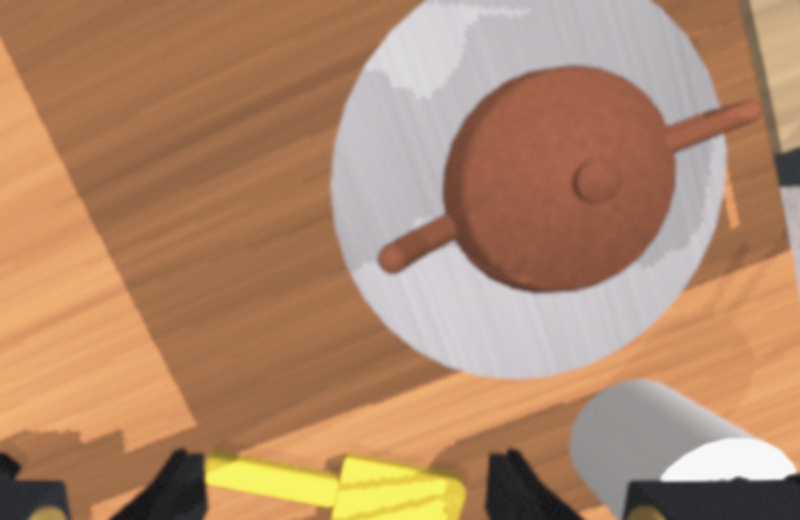

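```bash
python3 -m pendant '[{"x":-0.02,"y":0,"z":-0.04,"spin":0.1,"fingers":100},{"x":-0.045,"y":0,"z":-0.08,"spin":0.2,"fingers":100},{"x":-0.067,"y":0,"z":-0.12,"spin":0.3,"fingers":100},{"x":-0.09,"y":0,"z":-0.16,"spin":0.4,"fingers":100},{"x":-0.11,"y":0.01,"z":-0.2,"spin":0.5,"fingers":100},{"x":-0.13,"y":0.02,"z":-0.24,"spin":0.6,"fingers":100},{"x":-0.155,"y":0.03,"z":-0.285,"spin":0.7,"fingers":100},{"x":-0.18,"y":0.04,"z":-0.33,"spin":0.82,"fingers":100},{"x":-0.2,"y":0.05,"z":-0.37,"spin":0.94,"fingers":100},{"x":-0.22,"y":0.06,"z":-0.41,"spin":1.05,"fingers":100},{"x":-0.245,"y":0.07,"z":-0.45,"spin":1.1,"fingers":100},{"x":-0.262,"y":0.072,"z":-0.489,"spin":1.1,"fingers":100}]'
python3 -m pendant '[{"x":0,"y":0,"z":0,"spin":0,"fingers":100},{"x":0,"y":0,"z":0,"spin":0,"fingers":100}]'
cat > shot.py <<'E'
import sys
from h import *
n=sys.argv[1];p,Rm,s=pose();np.savez(n+'.npz',p=p,R=Rm);print(p,s['joints'].round(2),s['opening'],s['time'],s['ft_force'].round(1))
im=read_camera('wrist');cv2.imwrite(f'pics/{n}.png',im[:,:,::-1])
x0,y0,x1,y1=map(int,sys.argv[2:6]);crop(im,x0,y0,x1,y1,float(sys.argv[6]),f'pics/{n}c.png')
E
python3 shot.py w2 56 0 456 300 2
```

```text
time: 1.4
position: [600.7, 167.9, 149.4]
eef_rot: [-1.571, -0.057, 0.06]
ft_force: [-0.1, 0.8, -0.6]
opening: 87.1
time: 1.6
position: [600.8, 169.4, 150.2]
eef_rot: [-1.571, -0.058, 0.059]
ft_force: [0.2, 0.5, 1.2]
opening: 87.0
[600.80338524 169.37512254 150.16531764] [-0.71  0.35  0.46  1.64 -0.16  1.19 -0.14] 86.96055622319815 1.6 [0.2 0.5 1.2]
```

View pics/w2c.png

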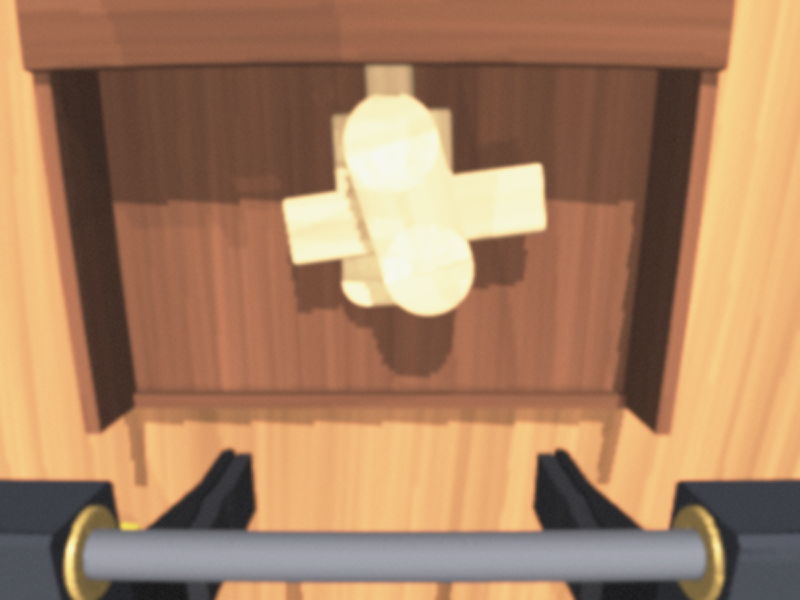

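Run:
```python
from h import *
d=np.load('w2.npz');ps=(d['p'],d['R'])
c=lambda l:np.array(l,float)/2-.25+[56,0]
r=pix2z('wrist',c([(390,141),(428,270)]),50,ps);m=r.mean(0);v=r[0]-r[1];print('rib',m.round(1),np.linalg.norm(v),'yaw',np.arctan2(-v[0],v[1]))
b=fitpts('wrist',[[-60,15,0],[-60,-15,0],[60,-15,0],[60,15,0]],c([(283,201),(296,265),(546,229),(541,164)]),0,36,ps,[600,240,0]);print('bar',b)
print('blade back corners',pix2z('wrist',c([(333,115),(452,110)]),22,ps).round(1))
print('handle at roof',pix2z('wrist',c([(366,66),(412,66)]),26,ps).round(1))
print('blade left edge low',pix2z('wrist',c([(342,283),(370,307)]),22,ps).round(1))
print('bin inner lip floor',pix2z('wrist',c([(135,393),(625,393)]),14,ps).round(1), 'roof edge',pix2z('wrist',c([(35,70),(726,68)]),60,ps).round(1),'walls end top',pix2z('wrist',c([(98,432),(662,432)]),54,ps).round(1))
```

```text
rib [601.5 252.7  50. ] 56.81768694839966 yaw 0.3765450786517619
bar (array([6.04976139e+02, 2.49434638e+02, 2.14414827e-01]), np.float64(1.1818096172363823))
blade back corners [[563.5 291.4  22. ]
 [618.3 297.7  22. ]]
handle at roof [[577.7 312.6  26. ]
 [598.3 314.1  26. ]]
blade left edge low [[571.6 213.9  22. ]
 [586.3 202.9  22. ]]
bin inner lip floor [[460.3 145.1  14. ]
 [727.8 165.1  14. ]] roof edge [[445.6 296.9  60. ]
 [724.2 317.8  60. ]] walls end top [[458.7 138.   54. ]
 [732.2 158.4  54. ]]
```

```bash
python3 -c "
from h import *
plan([601.5,252.7,39],0.3765)"
```

```text
pos [600.2 171.  150.2] xyaw 0.077 shift xyz [0.0077 0.1113 0.0814] spin -0.3 t 1.65
```

```bash
python3 -m pendant '[{"x":0.004,"y":0,"z":0.04,"spin":-0.12,"fingers":80},{"x":0.008,"y":0.02,"z":0.082,"spin":-0.24,"fingers":80},{"x":0.008,"y":0.05,"z":0.082,"spin":-0.3,"fingers":80},{"x":0.008,"y":0.08,"z":0.082,"spin":-0.3,"fingers":80},{"x":0.008,"y":0.09,"z":0.082,"spin":-0.3,"fingers":80},{"x":0.008,"y":0.09,"z":0.082,"spin":-0.3,"fingers":80}]' 30
python3 shot.py w3 100 80 460 380 2; python3 -c "
from h import *
plan([601.5,252.7,39],0.3765)"
```

```text
time: 2.25
position: [600.5, 253.7, 59.4]
eef_rot: [-1.551, -0.295, 0.299]
ft_force: [-0.5, 0.4, 0.1]
opening: 70.0
[600.51459523 253.66994412  59.36083497] [-0.74  0.48  0.35  1.65 -0.19  1.05  0.05] 70.04357842642747 2.25 [-0.5  0.4  0.1]
pos [601.7 253.6  61. ] xyaw 0.378 shift xyz [-0.0006  0.022  -0.0008] spin 0.001 t 2.3
```

View pics/w3c.png

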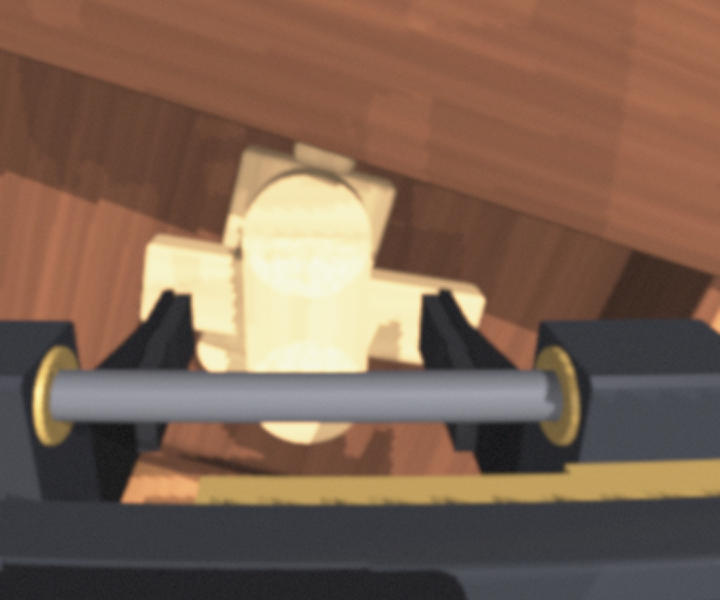

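```bash
python3 -m pendant '[{"x":-0.0005,"y":0.015,"z":-0.001,"spin":0,"fingers":80},{"x":-0.0005,"y":0.021,"z":-0.001,"spin":0,"fingers":80},{"x":-0.0005,"y":0.021,"z":-0.001,"spin":0,"fingers":35},{"x":-0.0005,"y":0.021,"z":-0.001,"spin":0,"fingers":35},{"x":-0.0005,"y":0.021,"z":-0.001,"spin":0,"fingers":35},{"x":-0.0005,"y":0.021,"z":-0.001,"spin":0,"fingers":35}]' 30
python3 -c "
from h import *
plan([601.5,252.7,39],0.3765)"
```

```text
time: 2.9
position: [602.3, 252.0, 40.0]
eef_rot: [-1.55, -0.296, 0.295]
ft_force: [0.3, -0.5, 0.1]
opening: 45.4
pos [602.3 252.   40. ] xyaw 0.377 shift xyz [-0.0005  0.001   0.0009] spin 0.0 t 2.9
```

```bash
python3 -m pendant '[{"x":0,"y":0,"z":0,"spin":0,"fingers":25},{"x":0,"y":0,"z":0,"spin":0,"fingers":25},{"x":0,"y":0,"z":0,"spin":0,"fingers":25},{"x":0,"y":-0.02,"z":0,"spin":0,"fingers":25},{"x":0,"y":-0.04,"z":0,"spin":0,"fingers":25},{"x":0,"y":-0.05,"z":0,"spin":0,"fingers":25},{"x":0,"y":-0.05,"z":0,"spin":0,"fingers":25}]' 35
python3 shot.py w4 100 80 460 380 2; python3 -c "
from h import *
plan([509.5,225.2,11.5],0.075)"
```

```text
time: 3.6
position: [602.9, 252.2, 90.9]
eef_rot: [-1.55, -0.298, 0.294]
ft_force: [-0.2, -0.5, -1.1]
opening: 39.6
[602.85760327 252.21158589  90.93399972] [-0.74  0.45  0.36  1.62 -0.17  1.1   0.04] 39.55825919659579 3.6 [-0.2 -0.5 -1.1]
pos [602.2 252.   89.7] xyaw 0.377 shift xyz [-0.0961  0.0781  0.0091] spin 0.302 t 3.65
```

View pics/w4c.png

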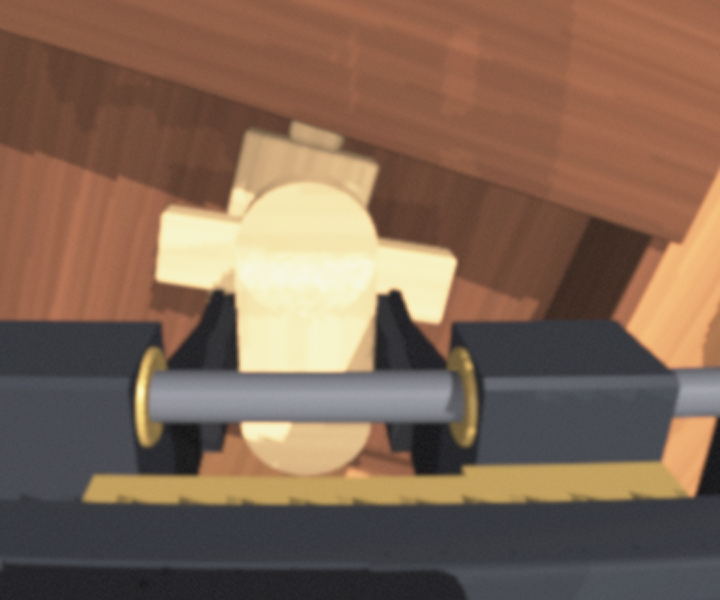

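```bash
python3 -m pendant '[{"x":-0.03,"y":0,"z":0.003,"spin":0.1,"fingers":25},{"x":-0.065,"y":0,"z":0.006,"spin":0.2,"fingers":25},{"x":-0.096,"y":0,"z":0.009,"spin":0.3,"fingers":25},{"x":-0.096,"y":0.02,"z":0.009,"spin":0.302,"fingers":25},{"x":-0.096,"y":0.045,"z":0.009,"spin":0.302,"fingers":25},{"x":-0.096,"y":0.065,"z":0.009,"spin":0.302,"fingers":25},{"x":-0.096,"y":0.073,"z":0.009,"spin":0.302,"fingers":25},{"x":-0.096,"y":0.078,"z":0.009,"spin":0.302,"fingers":25},{"x":-0.096,"y":0.078,"z":0.009,"spin":0.302,"fingers":25}]' 35
python3 -c "
from h import *
plan([509.5,225.2,11.5],0.075);print(observe()['ft_force'])"
```

```text
time: 4.55
position: [509.2, 224.7, 11.8]
eef_rot: [-1.57, -0.058, 0.059]
ft_force: [0.4, 0.3, -0.1]
opening: 39.6
pos [509.2 224.7  11.8] xyaw 0.075 shift xyz [0.0003 0.0003 0.0005] spin -0.0 t 4.55
[ 0.3824567   0.33969818 -0.05313109]
```

Release, rise, go above the bar with the jaws turned across it.

```bash
python3 -m pendant '[{"x":0,"y":0.0005,"z":0,"spin":0,"fingers":60},{"x":0,"y":0.0005,"z":0,"spin":0,"fingers":60},{"x":0,"y":0.0005,"z":0,"spin":0,"fingers":60},{"x":0,"y":-0.03,"z":0,"spin":0,"fingers":60},{"x":0,"y":-0.07,"z":0,"spin":0,"fingers":60},{"x":0,"y":-0.11,"z":0,"spin":0,"fingers":60},{"x":0.03,"y":-0.14,"z":-0.02,"spin":0,"fingers":60},{"x":0.06,"y":-0.14,"z":-0.06,"spin":0,"fingers":60},{"x":0.06,"y":-0.14,"z":-0.06,"spin":0,"fingers":60}]'
python3 shot.py w5 56 0 456 300 2
```

```text
time: 5.45
position: [578.2, 163.0, 153.3]
eef_rot: [-1.572, -0.057, 0.049]
ft_force: [-0.6, 0.2, -0.3]
opening: 52.0
[578.15894662 163.03093397 153.32261378] [-0.76  0.29  0.49  1.7  -0.14  1.18 -0.16] 52.0228064458582 5.45 [-0.6  0.2 -0.3]
```

View pics/w5c.png

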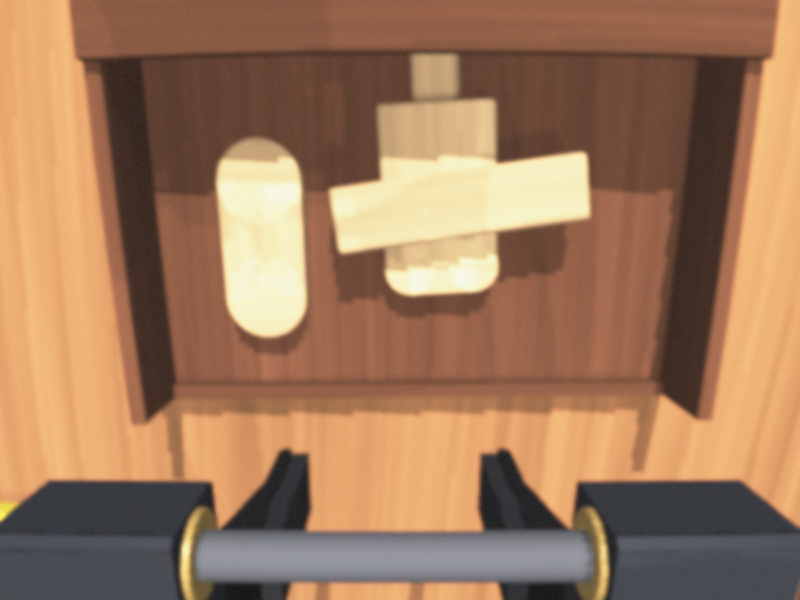

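Run:
```python
from h import *
d=np.load('w5.npz');ps=(d['p'],d['R'])
c=lambda l:np.array(l,float)/2-.25+[56,0]
b=fitpts('wrist',[[-60,15,0],[-60,-15,0],[60,-15,0],[60,15,0]],c([(330,188),(340,254),(590,216),(585,152)]),0,36,ps,[600,240,0]);print('bar',b)
print('blade',fitpts('wrist',[[-28,45,0],[28,45,0],[-28,-33,0],[28,-33,0],[0,-45,0]],c([(377,104),(495,99),(385,270),(498,266),(441,296)]),0,22,ps,[600,240,0]))
plan([b[0][0],b[0][1],24],b[0][2]+np.pi/2)
plan([b[0][0],b[0][1],24],b[0][2]-np.pi/2)
```

```text
bar (array([6.04152325e+02, 2.49849033e+02, 2.11395967e-01]), np.float64(1.254801147318858))
blade (array([5.95085977e+02, 2.50066795e+02, 1.14773352e-01]), np.float64(1.3775672499352538))
pos [575.9 165.8 152.3] xyaw 0.069 shift xyz [0.0337 0.1282 0.082 ] spin -1.713 t 5.5
pos [575.9 165.8 152.3] xyaw 0.069 shift xyz [0.0337 0.1282 0.082 ] spin 1.429 t 5.5
```

```bash
python3 -m pendant '[{"x":0.01,"y":0,"z":0.02,"spin":0.14,"fingers":60},{"x":0.02,"y":0,"z":0.05,"spin":0.28,"fingers":60},{"x":0.03,"y":0,"z":0.08,"spin":0.42,"fingers":60},{"x":0.034,"y":0,"z":0.082,"spin":0.56,"fingers":60},{"x":0.034,"y":0.01,"z":0.082,"spin":0.7,"fingers":60},{"x":0.034,"y":0.02,"z":0.082,"spin":0.84,"fingers":60},{"x":0.034,"y":0.03,"z":0.082,"spin":0.98,"fingers":60},{"x":0.034,"y":0.04,"z":0.082,"spin":1.12,"fingers":60},{"x":0.034,"y":0.06,"z":0.082,"spin":1.26,"fingers":60},{"x":0.034,"y":0.08,"z":0.082,"spin":1.4,"fingers":60},{"x":0.034,"y":0.1,"z":0.082,"spin":1.43,"fingers":60},{"x":0.034,"y":0.1,"z":0.082,"spin":1.43,"fingers":60}]'
python3 shot.py w6 100 80 460 380 2;python3 -c "
from h import *
plan([604.2,249.8,24],0.211-np.pi/2)"
```

```text
time: 6.7
position: [598.8, 254.2, 48.4]
eef_rot: [-1.309, 1.051, -1.047]
ft_force: [-0.8, -0.1, 0.4]
opening: 52.2
[598.80148764 254.24086621  48.41847117] [-0.97  0.56  0.67  1.67 -0.39  1.06 -1.53] 52.20989463872512 6.7 [-0.8 -0.1  0.4]
pos [599.9 254.3  50.2] xyaw -1.353 shift xyz [0.0053 0.0262 0.0033] spin 0.007 t 6.75
```

View pics/w6c.png

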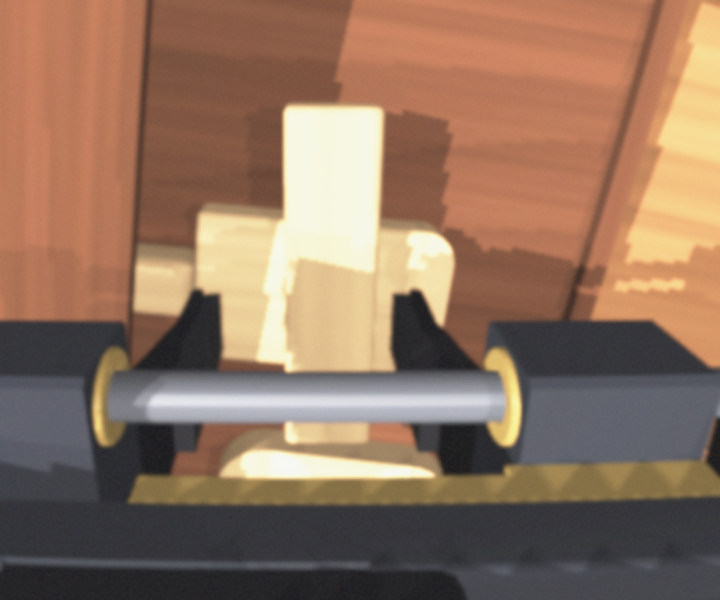

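```bash
python3 -m pendant '[{"x":0.005,"y":0.01,"z":0.003,"spin":0.007,"fingers":60},{"x":0.005,"y":0.01,"z":0.003,"spin":0.007,"fingers":60},{"x":0.005,"y":0.01,"z":0.003,"spin":0.007,"fingers":60}]'
python3 -c "
from h import *
plan([604.2,249.8,24],0.211-np.pi/2)"
```

```text
time: 7.05
position: [605.9, 249.3, 42.0]
eef_rot: [-1.3, 1.054, -1.054]
ft_force: [0.1, -0.2, 0.1]
opening: 51.9
pos [605.9 249.3  42. ] xyaw -1.362 shift xyz [-0.0008  0.018  -0.0016] spin -0.003 t 7.05
```

```bash
python3 -m pendant '[{"x":0,"y":0.01,"z":-0.001,"spin":0,"fingers":60},{"x":0,"y":0.018,"z":-0.001,"spin":0,"fingers":60},{"x":0,"y":0.018,"z":-0.001,"spin":0,"fingers":15},{"x":0,"y":0.018,"z":-0.001,"spin":0,"fingers":15},{"x":0,"y":0.018,"z":-0.001,"spin":0,"fingers":15},{"x":0,"y":0.018,"z":-0.001,"spin":0,"fingers":15},{"x":0,"y":0.018,"z":-0.001,"spin":0,"fingers":15},{"x":0,"y":0.018,"z":-0.001,"spin":0,"fingers":15},{"x":0,"y":0.018,"z":-0.001,"spin":0,"fingers":15}]' 35
python3 -m pendant '[{"x":0,"y":-0.02,"z":0,"spin":0,"fingers":15},{"x":0,"y":-0.05,"z":0,"spin":0,"fingers":15},{"x":0,"y":-0.06,"z":0,"spin":0,"fingers":15},{"x":0,"y":-0.06,"z":0,"spin":0,"fingers":15},{"x":0,"y":-0.06,"z":0,"spin":0,"fingers":15}]'
python3 shot.py w7 100 80 460 380 2;python3 -c "
from h import *
plan([677.3,235.8,10.5],0.075)"
```

```text
time: 7.95
position: [604.5, 249.5, 23.5]
eef_rot: [-1.301, 1.054, -1.054]
ft_force: [0.4, 0.3, 0.2]
opening: 29.7
time: 8.45
position: [604.0, 249.5, 82.7]
eef_rot: [-1.302, 1.054, -1.054]
ft_force: [0.1, 0.5, -1.3]
opening: 29.7
[604.01850249 249.46878075  82.65151968] [-0.97  0.52  0.69  1.64 -0.36  1.11 -1.55] 29.704466059629308 8.45 [ 0.1  0.5 -1.3]
pos [603.8 249.4  82.2] xyaw -1.362 shift xyz [0.0285 0.0716 0.0693] spin -1.437 t 8.5
```

View pics/w7c.png

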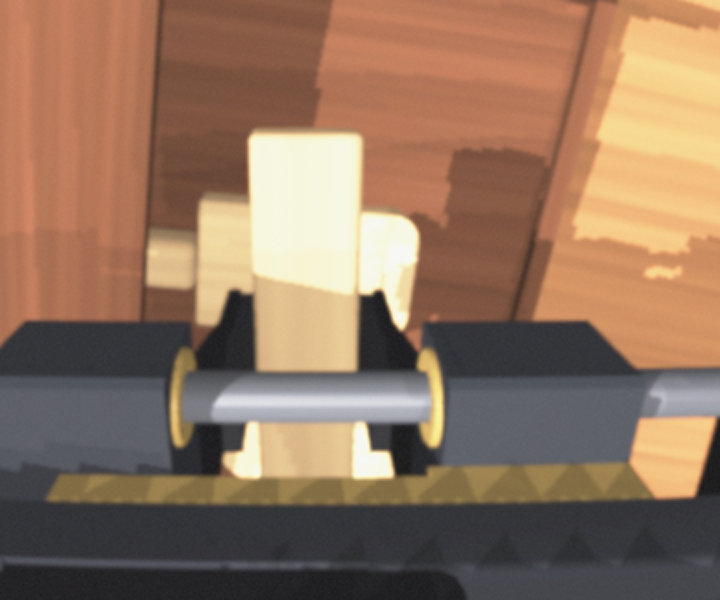

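```bash
python3 -m pendant '[{"x":0.006,"y":0,"z":0.014,"spin":-0.14,"fingers":15},{"x":0.012,"y":0,"z":0.028,"spin":-0.28,"fingers":15},{"x":0.018,"y":0,"z":0.042,"spin":-0.42,"fingers":15},{"x":0.024,"y":0,"z":0.056,"spin":-0.56,"fingers":15},{"x":0.0285,"y":0,"z":0.069,"spin":-0.7,"fingers":15},{"x":0.0285,"y":0,"z":0.069,"spin":-0.84,"fingers":15},{"x":0.0285,"y":0,"z":0.069,"spin":-0.98,"fingers":15},{"x":0.0285,"y":0,"z":0.069,"spin":-1.12,"fingers":15},{"x":0.0285,"y":0,"z":0.069,"spin":-1.26,"fingers":15},{"x":0.0285,"y":0,"z":0.069,"spin":-1.4,"fingers":15},{"x":0.0285,"y":0,"z":0.069,"spin":-1.437,"fingers":15},{"x":0.0285,"y":0,"z":0.069,"spin":-1.437,"fingers":15}]'
python3 -m pendant '[{"x":0,"y":0.0,"z":0,"spin":0,"fingers":15},{"x":0,"y":0.0,"z":0,"spin":0,"fingers":15}]'
python3 shot.py w8 100 80 460 380 2;python3 -c "
from h import *
plan([677.3,235.8,10.5],0.075)"
```

```text
time: 9.7
position: [677.2, 235.6, 81.9]
eef_rot: [-1.57, -0.057, 0.061]
ft_force: [-0.3, 0.3, 0.1]
opening: 29.3
time: 9.9
position: [677.6, 235.8, 82.9]
eef_rot: [-1.57, -0.057, 0.059]
ft_force: [-0.4, -0.0, -0.8]
opening: 29.9
[677.64686902 235.79159057  82.86755116] [-0.65  0.58  0.37  1.45 -0.22  1.15 -0.17] 29.928889408777067 9.9 [-0.4 -0.  -0.8]
pos [677.7 235.8  83.1] xyaw 0.074 shift xyz [-0.0004  0.0726  0.    ] spin -0.001 t 9.95
```

View pics/w8c.png

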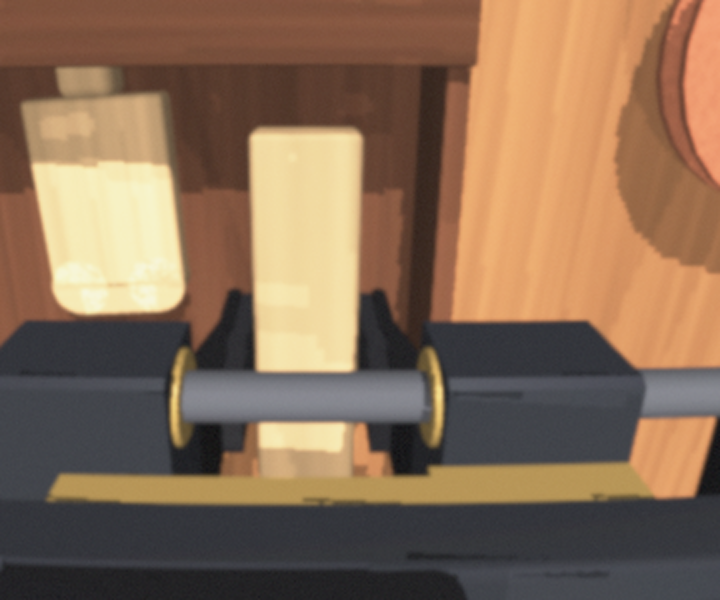

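```bash
python3 -m pendant '[{"x":0,"y":0.03,"z":0,"spin":0,"fingers":15},{"x":0,"y":0.055,"z":0,"spin":0,"fingers":15},{"x":0,"y":0.068,"z":0,"spin":0,"fingers":15},{"x":0,"y":0.0725,"z":0,"spin":0,"fingers":15},{"x":0,"y":0.0725,"z":0,"spin":0,"fingers":15},{"x":0,"y":0.0725,"z":0,"spin":0,"fingers":48},{"x":0,"y":0.0725,"z":0,"spin":0,"fingers":48},{"x":0,"y":0.0725,"z":0,"spin":0,"fingers":48},{"x":0,"y":0.04,"z":0,"spin":0,"fingers":48},{"x":0,"y":0,"z":0,"spin":0,"fingers":48}]'
python3 -c "
from h import *
plan([595,175,140],0.115)"
```

```text
time: 10.95
position: [676.7, 235.5, 82.8]
eef_rot: [-1.571, -0.056, 0.061]
ft_force: [0.6, -0.2, 0.4]
opening: 41.8
pos [676.7 235.5  82.8] xyaw 0.075 shift xyz [-0.0861 -0.0569 -0.0543] spin -0.04 t 10.95
```

```bash
python3 -m pendant '[{"x":-0.02,"y":-0.03,"z":-0.01,"spin":0,"fingers":100},{"x":-0.05,"y":-0.057,"z":-0.03,"spin":-0.04,"fingers":100},{"x":-0.086,"y":-0.057,"z":-0.054,"spin":-0.04,"fingers":100},{"x":-0.086,"y":-0.057,"z":-0.054,"spin":-0.04,"fingers":100},{"x":-0.086,"y":-0.057,"z":-0.054,"spin":-0.04,"fingers":100}]'
python3 shot.py w9 56 0 456 300 2
```

```text
time: 11.45
position: [596.0, 175.2, 141.5]
eef_rot: [-1.568, -0.09, 0.089]
ft_force: [-0.3, 0.6, 0.2]
opening: 73.9
[596.03075931 175.23623076 141.48845115] [-0.68  0.34  0.4   1.66 -0.14  1.17 -0.13] 73.88984071096596 11.45 [-0.3  0.6  0.2]
```

View pics/w9c.png

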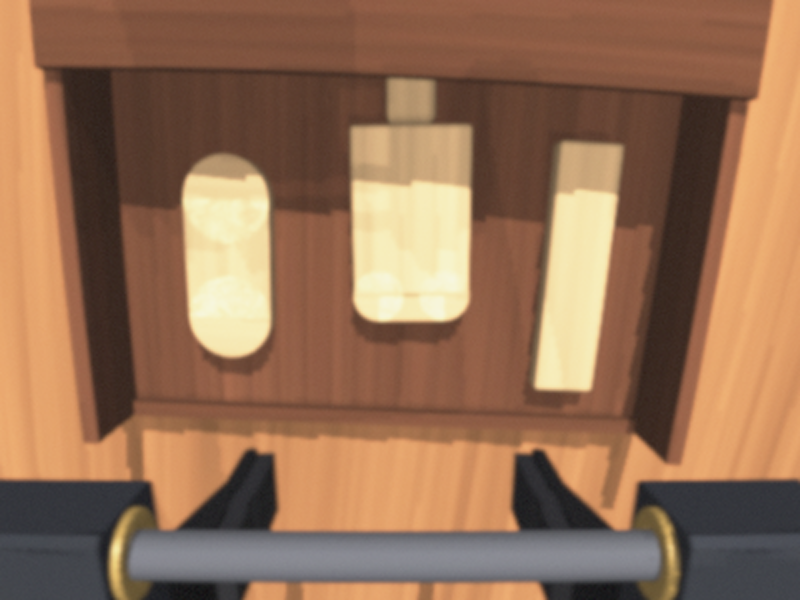

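Run:
```python
from h import *
d=np.load('w9.npz');ps=(d['p'],d['R'])
c=lambda l:np.array(l,float)/2-.25+[56,0]
b,e=fitpts('wrist',[[-28,45,0],[28,45,0],[-28,-33,0],[28,-33,0],[0,-45,0]],c([(350,125),(472,124),(353,299),(469,299),(411,323)]),0,22,ps,[600,240,0]);print(b,e)
g=b[:2]+32*np.array([-np.sin(b[2]),np.cos(b[2])]);print(g)
print('bar edge',pix2z('wrist',c([(541,262),(535,388),(557,145)]),22,ps).round(1))
plan([g[0],g[1],70],b[2])
```

```text
[5.96043646e+02 2.49463633e+02 1.20422216e-01] 0.9164017511119482
[592.19944177 281.23188881]
bar edge [[660.1 241.   22. ]
 [668.7 178.1  22. ]
 [658.  294.1  22. ]]
pos [596.7 176.2 141.3] xyaw 0.115 shift xyz [0.0075 0.0714 0.1048] spin -0.005 t 11.5
```

```bash
python3 -m pendant '[{"x":0.003,"y":0,"z":0.04,"spin":-0.005,"fingers":86},{"x":0.0075,"y":0.02,"z":0.08,"spin":-0.005,"fingers":86},{"x":0.0075,"y":0.05,"z":0.105,"spin":-0.005,"fingers":86},{"x":0.0075,"y":0.085,"z":0.105,"spin":-0.005,"fingers":86},{"x":0.0075,"y":0.085,"z":0.105,"spin":-0.005,"fingers":86},{"x":0.0075,"y":0.085,"z":0.105,"spin":-0.005,"fingers":86}]'
python3 shot.py w10 100 80 460 380 2;python3 -c "
from h import *
plan([592.2,281.2,10],0.12)"
```

```text
time: 12.1
position: [592.2, 280.4, 55.5]
eef_rot: [-1.57, -0.093, 0.095]
ft_force: [-0.2, 0.2, 0.1]
opening: 74.9
[592.15323983 280.43565653  55.49408056] [-0.77  0.49  0.34  1.64 -0.18  1.04 -0.26] 74.88325189945667 12.1 [-0.2  0.2  0.1]
pos [593.1 280.4  56.9] xyaw 0.119 shift xyz [-0.0008  0.0469  0.0009] spin -0.001 t 12.15
```

View pics/w10c.png

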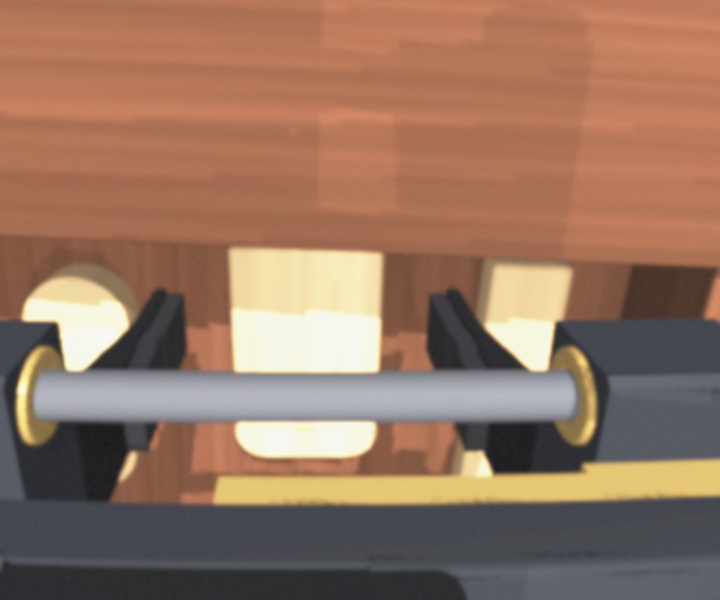

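```bash
python3 -m pendant '[{"x":-0.0005,"y":0.015,"z":0.0005,"spin":0,"fingers":79},{"x":-0.0005,"y":0.03,"z":0.0005,"spin":0,"fingers":79},{"x":-0.0005,"y":0.042,"z":0.0005,"spin":0,"fingers":79},{"x":-0.0005,"y":0.0465,"z":0.0005,"spin":0,"fingers":79},{"x":-0.0005,"y":0.0465,"z":0.0005,"spin":0,"fingers":79}]' 60
python3 -m pendant '[{"x":0,"y":0,"z":0,"spin":0,"fingers":45},{"x":0,"y":0,"z":0,"spin":0,"fingers":45},{"x":0,"y":0,"z":0,"spin":0,"fingers":45},{"x":0,"y":0,"z":0,"spin":0,"fingers":45},{"x":0,"y":0,"z":0,"spin":0,"fingers":45}]' 60
```

```text
time: 12.65
position: [590.9, 280.8, 8.9]
eef_rot: [-1.569, -0.093, 0.095]
ft_force: [-0.3, -0.8, 0.4]
opening: 69.3
time: 13.15
position: [591.0, 281.2, 8.9]
eef_rot: [-1.569, -0.094, 0.094]
ft_force: [0.5, -0.2, -1.4]
opening: 55.5
```

```bash
python3 -m pendant '[{"x":0,"y":-0.004,"z":0,"spin":0,"fingers":45},{"x":0,"y":-0.009,"z":0,"spin":0,"fingers":45},{"x":0,"y":-0.014,"z":0,"spin":0,"fingers":45},{"x":0,"y":-0.014,"z":0,"spin":0,"fingers":45}]' 60
python3 shot.py w11 100 80 460 380 2
python3 -c "
from h import *
crop(read_camera('scene'),250,120,370,200,6,'pics/s11.png')"
```

```text
time: 13.55
position: [591.8, 281.5, 24.3]
eef_rot: [-1.568, -0.095, 0.093]
ft_force: [-0.4, -0.5, -0.6]
opening: 55.4
[591.75786587 281.46897486  24.26028085] [-0.76  0.52  0.33  1.66 -0.19  0.99 -0.25] 55.35700714481137 13.55 [-0.4 -0.5 -0.6]
```

View pics/w11c.png

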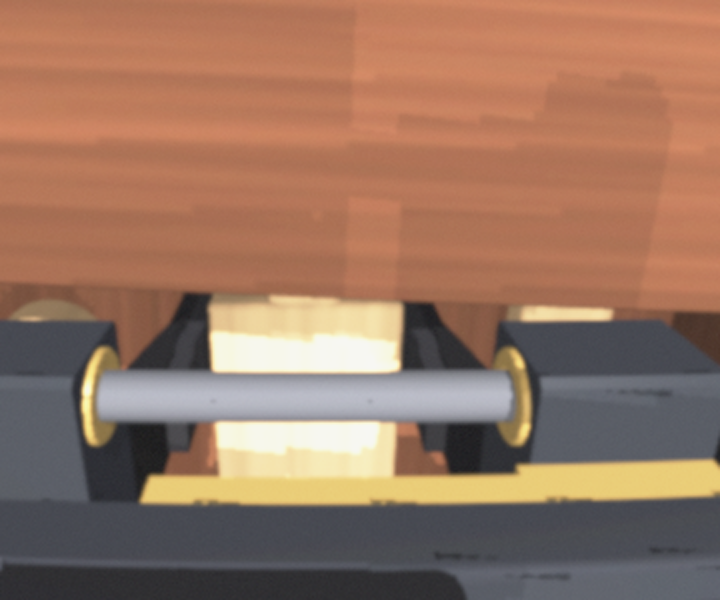

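View pics/s11.png

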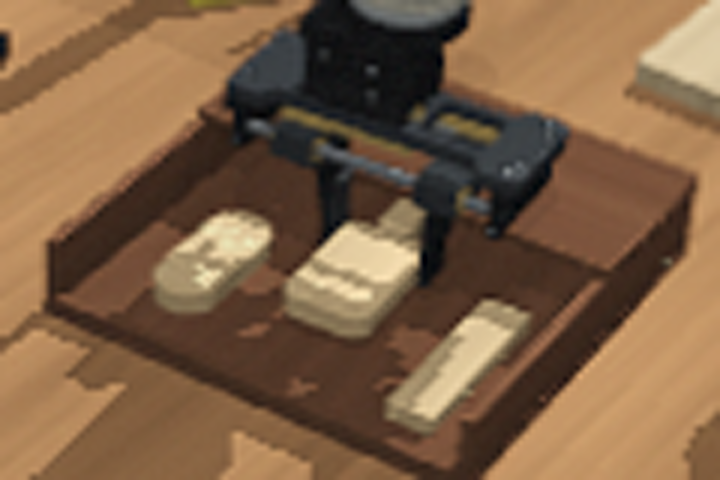

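```bash
python3 -m pendant '[{"x":0,"y":-0.001,"z":-0.015,"spin":0,"fingers":45},{"x":0,"y":-0.001,"z":-0.035,"spin":0,"fingers":45},{"x":0,"y":-0.001,"z":-0.06,"spin":0,"fingers":45},{"x":0,"y":-0.001,"z":-0.085,"spin":0,"fingers":45},{"x":0,"y":-0.002,"z":-0.11,"spin":0,"fingers":45},{"x":0,"y":-0.01,"z":-0.135,"spin":0,"fingers":45},{"x":0,"y":-0.03,"z":-0.16,"spin":0,"fingers":45},{"x":0,"y":-0.05,"z":-0.18,"spin":0,"fingers":45},{"x":0,"y":-0.06,"z":-0.19,"spin":0,"fingers":45},{"x":0,"y":-0.06,"z":-0.19,"spin":0,"fingers":45}]' 60
python3 shot.py w12 56 80 456 380 2
python3 -c "
from h import *
crop(read_camera('scene'),200,80,360,240,4,'pics/s12.png');plan([536,2,60],-.13)"
```

```text
time: 14.65
position: [614.9, 90.2, 84.5]
eef_rot: [-1.569, -0.094, 0.09]
ft_force: [0.0, -0.2, -1.4]
opening: 55.3
[614.8834408   90.16899361  84.50298137] [-0.54  0.4   0.4   1.71 -0.17  1.06  0.04] 55.32889632443388 14.65 [ 0.  -0.2 -1.4]
pos [613.4  93.3  82.4] xyaw 0.12 shift xyz [-0.0877  0.0224 -0.0814] spin 0.25 t 14.75
```

View pics/w12c.png

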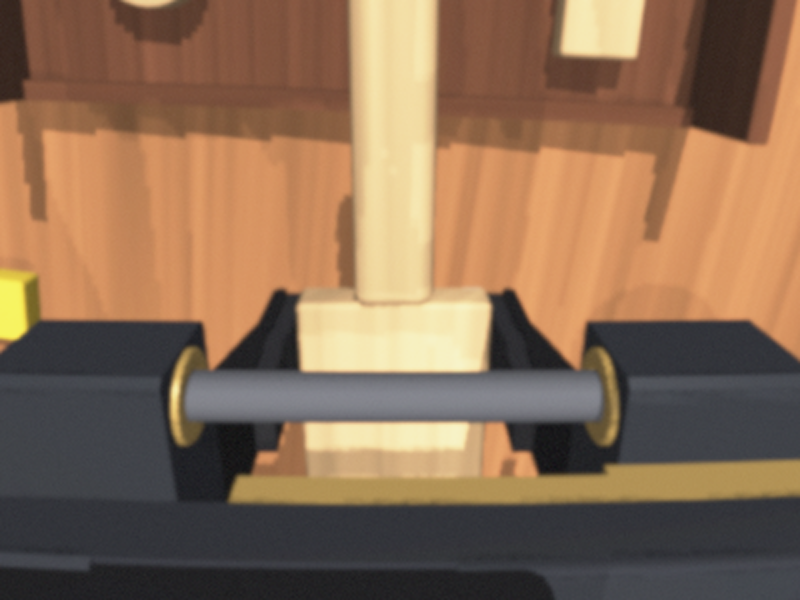

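View pics/s12.png

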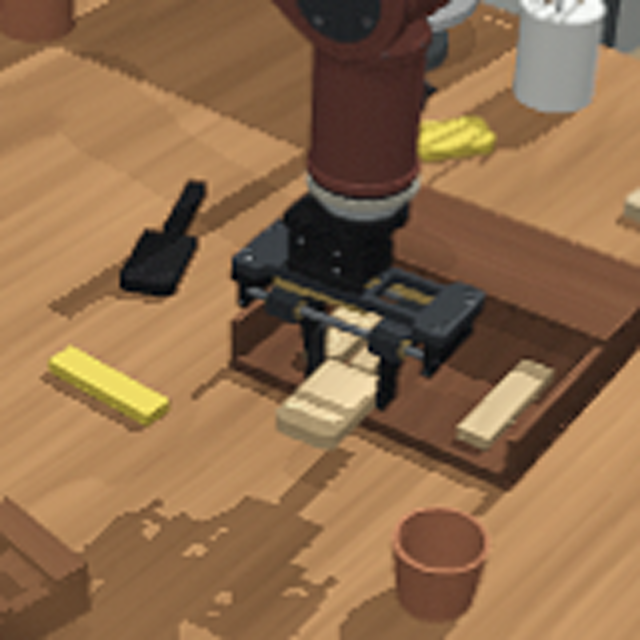

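```bash
python3 -m pendant '[{"x":-0.02,"y":0,"z":-0.02,"spin":0.05,"fingers":45},{"x":-0.045,"y":0,"z":-0.04,"spin":0.12,"fingers":45},{"x":-0.07,"y":0,"z":-0.065,"spin":0.2,"fingers":45},{"x":-0.088,"y":0.01,"z":-0.081,"spin":0.25,"fingers":45},{"x":-0.088,"y":0.022,"z":-0.081,"spin":0.25,"fingers":45},{"x":-0.088,"y":0.042,"z":-0.081,"spin":0.25,"fingers":45},{"x":-0.088,"y":0.06,"z":-0.081,"spin":0.25,"fingers":45},{"x":-0.088,"y":0.06,"z":-0.081,"spin":0.25,"fingers":45},{"x":-0.088,"y":0.06,"z":-0.081,"spin":0.25,"fingers":45}]' 60
python3 -c "
from h import *
plan([536,2,2],-.13)"
```

```text
time: 15.65
position: [535.9, 2.7, 22.4]
eef_rot: [-1.569, 0.102, -0.099]
ft_force: [0.8, -0.4, 0.1]
opening: 55.2
pos [535.9   2.7  22.4] xyaw -0.128 shift xyz [ 0.0003  0.0204 -0.0007] spin 0.002 t 15.65
```

```bash
python3 -m pendant '[{"x":0,"y":0.01,"z":0,"spin":0,"fingers":45},{"x":0,"y":0.017,"z":0,"spin":0,"fingers":45},{"x":0,"y":0.0205,"z":0,"spin":0,"fingers":45},{"x":0,"y":0.0205,"z":0,"spin":0,"fingers":45},{"x":0,"y":0.0205,"z":0,"spin":0,"fingers":45}]' 60
```

```text
time: 16.15
position: [536.2, 1.5, 2.6]
eef_rot: [-1.568, 0.102, -0.102]
ft_force: [0.4, 0.0, -1.0]
opening: 55.6
```

```bash
python3 -m pendant '[{"x":0,"y":0.001,"z":0,"spin":0,"fingers":45},{"x":0,"y":0.0012,"z":0,"spin":0,"fingers":78},{"x":0,"y":0.0012,"z":0,"spin":0,"fingers":78},{"x":0,"y":0.0012,"z":0,"spin":0,"fingers":78},{"x":0,"y":0.0012,"z":0,"spin":0,"fingers":78},{"x":0,"y":-0.03,"z":0,"spin":0,"fingers":78},{"x":0,"y":-0.07,"z":0,"spin":0,"fingers":78},{"x":0,"y":-0.11,"z":-0.01,"spin":0,"fingers":78},{"x":0,"y":-0.15,"z":-0.05,"spin":0,"fingers":78},{"x":0,"y":-0.16,"z":-0.1,"spin":0,"fingers":78},{"x":0,"y":-0.16,"z":-0.1,"spin":0,"fingers":78},{"x":0,"y":-0.16,"z":-0.1,"spin":0,"fingers":78}]' 60
python3 shot.py w13 56 0 456 300 2
python3 -c "
from h import *
crop(read_camera('scene'),150,150,310,270,4,'pics/s13.png');plan([505,-230,165],-.13)"
```

```text
time: 17.35
position: [523.1, -99.4, 163.2]
eef_rot: [-1.568, 0.104, -0.106]
ft_force: [-1.1, 1.1, -0.1]
opening: 67.5
[523.08372279 -99.399747   163.16803868] [-0.42  0.14  0.57  1.85 -0.08  1.17  0.05] 67.4875211102262 17.35 [-1.1  1.1 -0.1]
pos [523.  -96.3 162. ] xyaw -0.129 shift xyz [-0.0007 -0.0031 -0.1349] spin 0.001 t 17.45
```

View pics/w13c.png

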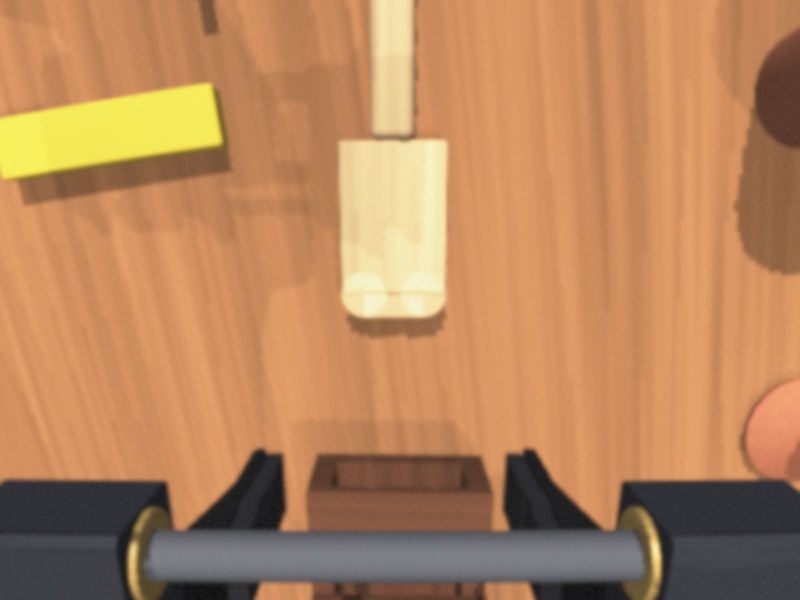

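View pics/s13.png

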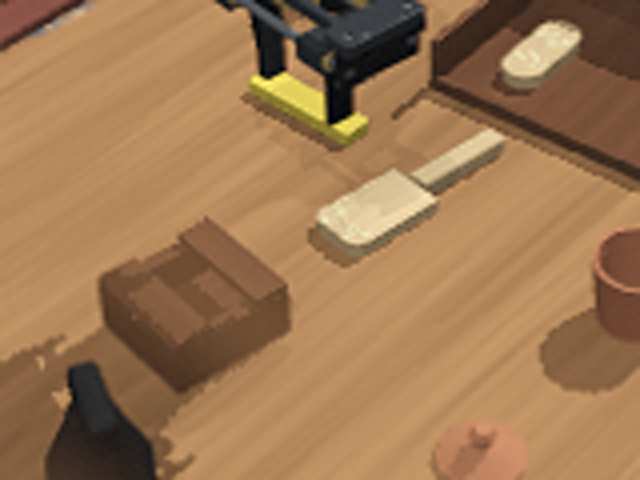

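```bash
python3 -m pendant '[{"x":0,"y":-0.005,"z":-0.03,"spin":0,"fingers":78},{"x":0,"y":-0.005,"z":-0.07,"spin":0,"fingers":78},{"x":0,"y":-0.005,"z":-0.105,"spin":0,"fingers":78},{"x":0,"y":-0.005,"z":-0.13,"spin":0,"fingers":78},{"x":0,"y":-0.005,"z":-0.13,"spin":0,"fingers":78},{"x":0,"y":-0.005,"z":-0.13,"spin":0,"fingers":78},{"x":0,"y":-0.005,"z":-0.13,"spin":0,"fingers":78}]' 60
python3 shot.py w14 56 0 456 300 2
```

```text
time: 18.15
position: [506.9, -224.2, 166.9]
eef_rot: [-1.568, 0.101, -0.099]
ft_force: [0.1, 0.3, -0.4]
opening: 67.9
[ 506.88781045 -224.19543697  166.91564595] [-0.25  0.2   0.66  1.8  -0.13  1.19  0.33] 67.91323589313683 18.15 [ 0.1  0.3 -0.4]
```

View pics/w14c.png

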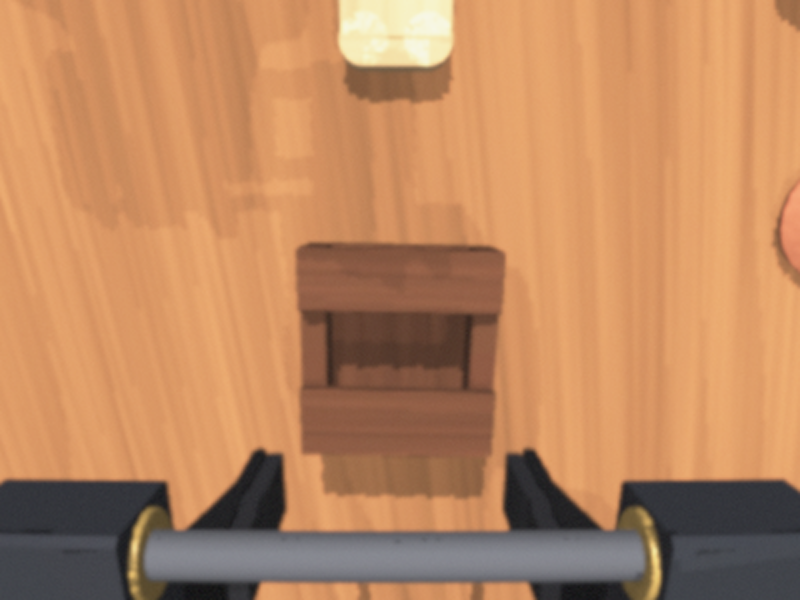

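Run:
```python
from h import *
c=lambda l:np.array(l,float)/2-.25+[56,0]
d=np.load('w14.npz');ps=(d['p'],d['R'])
h,e=fitpts('wrist',[[-50,53,0],[50,53,0],[-50,-53,0],[50,-53,0]],c([(297,250),(504,250),(303,455),(492,456)]),0,50,ps,[508,-210,-.13]);print('holder',h,e)
print('corners',pix2z('wrist',c([(297,250),(504,250),(303,455),(492,456)]),50,ps).round(1))
print('nose',pix2z('wrist',c([(396,67)]),14,ps).round(1))
d=np.load('w13.npz');ps=(d['p'],d['R'])
b,e=fitpts('wrist',[[-28,45,0],[28,45,0],[-28,-33,0],[28,-33,0],[0,-45,0]],c([(339,141),(447,140),(342,293),(445,293),(394,318)]),0,14,ps,[530,-30,-.1]);print('blade',b,e)
print('handle front',pix2z('wrist',c([(373,138),(412,138)]),18,ps).round(1))
ya=np.array([-np.sin(b[2]),np.cos(b[2])]);print('nose',b[:2]-45*ya)
for g in(70,):print('grasp',b[:2]+g*ya)
hy=np.array([-np.sin(h[2]),np.cos(h[2])]);hx=np.array([hy[1],-hy[0]]);print('stop',h[:2]-41*hy);r=b[:2]-h[:2];print('blade in holder',r@hx,r@hy)
plan(list(b[:2]+70*ya)+[60],b[2])
```

```text
holder [ 5.10455880e+02 -2.13670933e+02 -1.34728555e-01] 1.3322902907112564
corners [[ 469.2 -155.1   50. ]
 [ 566.3 -167.5   50. ]
 [ 453.9 -259.3   50. ]
 [ 552.3 -272.4   50. ]]
nose [[526.7 -75.   14. ]]
blade [ 5.32253529e+02 -2.90649090e+01 -1.29830591e-01] 0.8648343563680214
handle front [[528.3  17.3  18. ]
 [547.5  14.7  18. ]]
nose [526.42755194 -73.68618181]
grasp [541.31616044  40.34595987]
stop [ 504.94870517 -254.29938376]
blade in holder -3.1964113734351707 185.86098166017237
pos [ 506.9 -224.3  167.1] xyaw -0.127 shift xyz [0.0007 0.1073 0.2669] spin 0.003 t 18.2
```

```bash
python3 -m pendant '[{"x":0,"y":0,"z":0.035,"spin":0,"fingers":50},{"x":0,"y":0,"z":0.075,"spin":0,"fingers":50},{"x":0,"y":0,"z":0.12,"spin":0,"fingers":50},{"x":0,"y":0.01,"z":0.165,"spin":0,"fingers":50},{"x":0,"y":0.03,"z":0.21,"spin":0,"fingers":50},{"x":0,"y":0.06,"z":0.245,"spin":0,"fingers":50},{"x":0.0007,"y":0.09,"z":0.267,"spin":0.003,"fingers":50},{"x":0.0007,"y":0.12,"z":0.267,"spin":0.003,"fingers":50},{"x":0.0007,"y":0.12,"z":0.267,"spin":0.003,"fingers":50},{"x":0.0007,"y":0.12,"z":0.267,"spin":0.003,"fingers":50}]' 60
python3 shot.py w15 100 80 460 380 2
python3 -c "
from h import *
plan([541.3,40.3,3.5],-.13)"
```

```text
time: 19.2
position: [541.4, 38.4, 47.9]
eef_rot: [-1.569, 0.105, -0.103]
ft_force: [0.4, -0.7, 0.5]
opening: 43.4
[541.36351317  38.4093594   47.89626337] [-0.55  0.3   0.46  1.94 -0.16  0.94 -0.14] 43.3875432616312 19.2 [ 0.4 -0.7  0.5]
pos [542.3  38.1  48.9] xyaw -0.133 shift xyz [-0.0013  0.0454  0.002 ] spin -0.003 t 19.25
```

View pics/w15c.png

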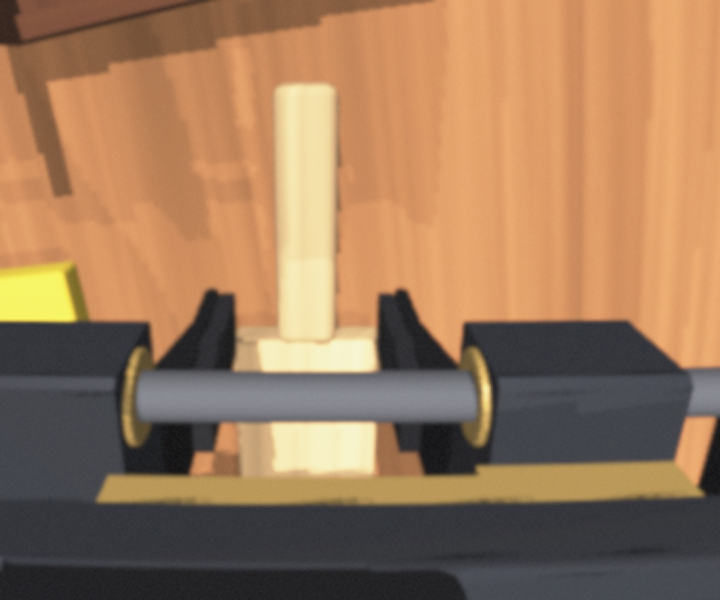

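```bash
python3 - <<'E'
from h import *
d=np.load('w15.npz');ps=(d['p'],d['R'])
print(proj('wrist',[[541.3,40.3,18]],ps))
print(pix2z('wrist',[[251,249.5],[252.5,122.5]],18,ps))
E
python3 -m pendant '[{"x":-0.001,"y":0.015,"z":0.002,"spin":-0.003,"fingers":50},{"x":-0.001,"y":0.03,"z":0.002,"spin":-0.003,"fingers":50},{"x":-0.001,"y":0.03,"z":0.002,"spin":-0.003,"fingers":50}]' 60
```

```text
[[252.53071239 221.36100215]]
[[537.17667719  18.0670546   18.        ]
 [550.46485947 108.88296131  18.        ]]
time: 19.55
position: [540.2, 40.0, 16.8]
eef_rot: [-1.569, 0.104, -0.101]
ft_force: [0.1, -0.7, 0.0]
opening: 43.5
```

```bash
python3 -m pendant '[{"x":0.0005,"y":0.008,"z":0,"spin":0,"fingers":50},{"x":0.0005,"y":0.0135,"z":0,"spin":0,"fingers":50},{"x":0.0005,"y":0.0135,"z":0,"spin":0,"fingers":50},{"x":0.0005,"y":0.0135,"z":0,"spin":0,"fingers":10},{"x":0.0005,"y":0.0135,"z":0,"spin":0,"fingers":10},{"x":0.0005,"y":0.0135,"z":0,"spin":0,"fingers":10},{"x":0.0005,"y":0.0135,"z":0,"spin":0,"fingers":10},{"x":0.0005,"y":0.0135,"z":0,"spin":0,"fingers":10},{"x":0.0005,"y":0.0135,"z":0,"spin":0,"fingers":10},{"x":0.0005,"y":0.0135,"z":0,"spin":0,"fingers":10}]' 60
python3 -m pendant '[{"x":0,"y":-0.005,"z":0,"spin":0,"fingers":10},{"x":0,"y":-0.01,"z":0,"spin":0,"fingers":10},{"x":0,"y":-0.016,"z":0,"spin":0,"fingers":10},{"x":0,"y":-0.016,"z":0,"spin":0,"fingers":10},{"x":0,"y":-0.016,"z":0,"spin":0,"fingers":10}]' 60
python3 shot.py w16 100 80 460 380 2
python3 -c "
from h import *
im=read_camera('scene');cv2.imwrite('pics/s16full.png',im[:,:,::-1]);crop(im,150,120,310,240,5,'pics/s16.png')"
```

```text
time: 20.55
position: [541.6, 40.3, 4.3]
eef_rot: [-1.568, 0.102, -0.102]
ft_force: [0.4, 0.3, 2.8]
opening: 21.4
time: 21.05
position: [541.5, 40.3, 20.3]
eef_rot: [-1.568, 0.102, -0.102]
ft_force: [1.1, -0.3, -2.1]
opening: 21.5
[541.53395078  40.3175024   20.29200641] [-0.54  0.34  0.45  1.96 -0.19  0.89 -0.13] 21.509855840245795 21.05 [ 1.1 -0.3 -2.1]
```

View pics/w16c.png

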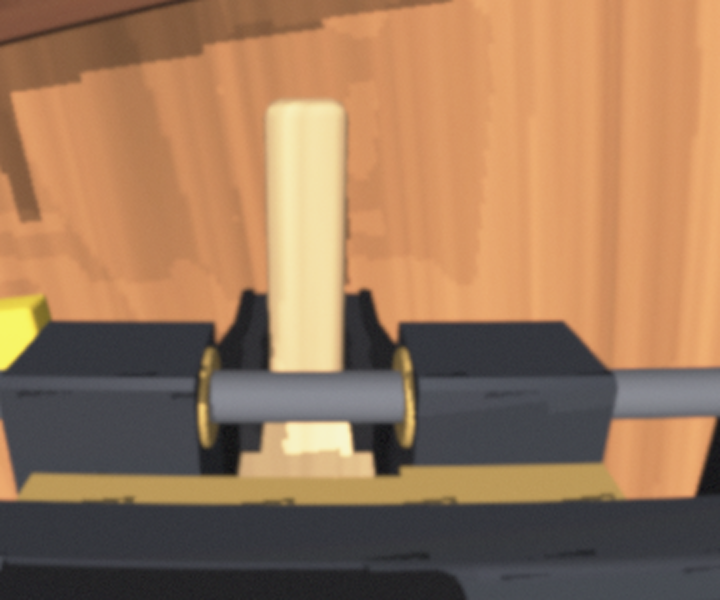

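View pics/s16.png

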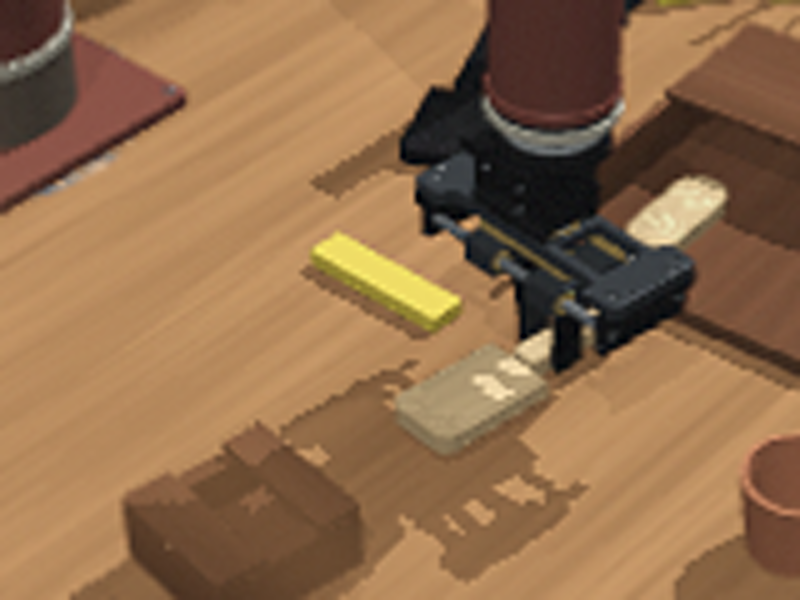

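Run:
```python
from h import *
d=np.load('w16.npz');ps=(d['p'],d['R'])
ya=np.array([np.sin(.13),np.cos(.13)]);g=np.array([541.5,40.3])
for z in(34,39,44):
    e=g+70*ya;xa=np.array([ya[1],-ya[0]])
    print(z,proj('wrist',[list(e-11*xa)+[z],list(e+11*xa)+[z]],ps).round(1))
print('meas',[100+267/2,80+101/2],[100+346/2,80+101/2])
n=g-115*ya
for z in (9,16,23): # nose bottom
    xa=np.array([ya[1],-ya[0]]); print(z,((proj('scene',[list(n-16*xa)+[z],list(n+16*xa)+[z]])-[150,120])*5).round(0))
```

```text
34 [[231.1 130.2]
 [274.6 130.2]]
39 [[230.3 131.1]
 [275.4 131.1]]
44 [[229.5 132.1]
 [276.2 132.1]]
meas [233.5, 130.5] [273.0, 130.5]
9 [[401. 427.]
 [433. 452.]]
16 [[401. 419.]
 [433. 443.]]
23 [[401. 411.]
 [433. 435.]]
```

```bash
python3 -m pendant '[{"x":0.001,"y":-0.004,"z":-0.015,"spin":0.002,"fingers":10},{"x":0.003,"y":-0.004,"z":-0.04,"spin":0.004,"fingers":10},{"x":0.003,"y":-0.004,"z":-0.062,"spin":0.004,"fingers":10},{"x":0.003,"y":-0.004,"z":-0.075,"spin":0.004,"fingers":10},{"x":0.003,"y":-0.004,"z":-0.075,"spin":0.004,"fingers":10},{"x":0.003,"y":-0.004,"z":-0.075,"spin":0.004,"fingers":10}]' 60
python3 -c "
from h import *
im=read_camera('scene');crop(im,160,170,260,245,8,'pics/s17.png')
im=read_camera('top');crop(im,270,160,390,230,6,'pics/t17.png')
p,Rm,s=pose();print(p,s['ft_force'])"
```

```text
time: 21.75
position: [534.7, -34.2, 24.1]
eef_rot: [-1.568, 0.106, -0.106]
ft_force: [-1.0, 0.9, -0.5]
opening: 21.5
[534.81372921 -33.24079     24.01563155] [ 0.72603316  0.41720751 -0.7811862 ]
```

View pics/s17.png

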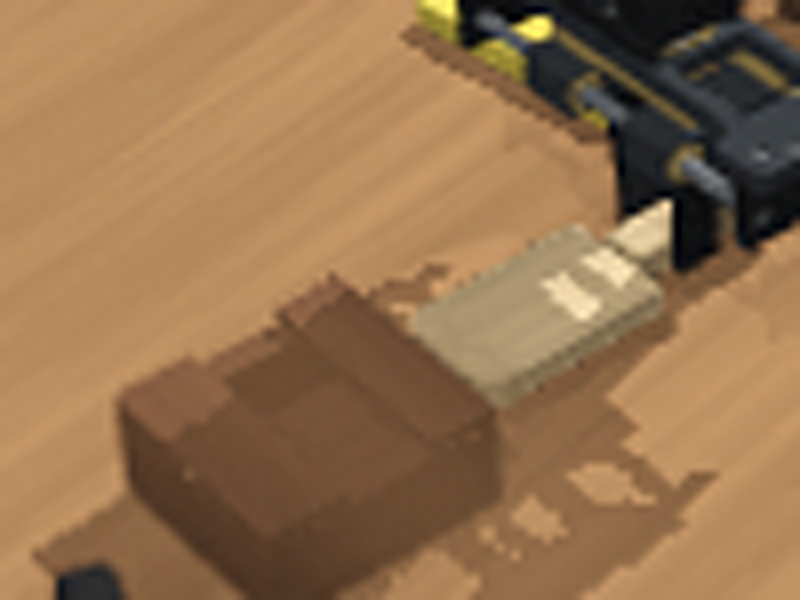

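View pics/t17.png

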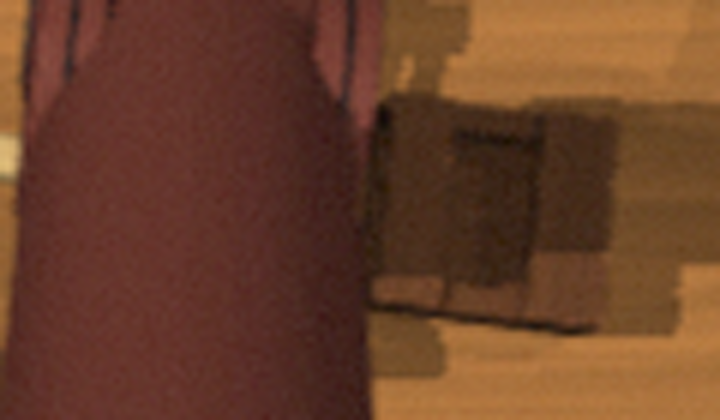

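Run:
```python
from h import *
p,Rm,s=pose();yaw=np.arctan2(Rm[1,0],Rm[0,0]);xa=np.array([np.cos(yaw),np.sin(yaw)]);ya=np.array([-xa[1],xa[0]])
b=p[:2]-70*ya;print(yaw,b)
h=np.array([510.46,-213.67]);t=-.1347;hy=np.array([-np.sin(t),np.cos(t)]);hx=np.array([hy[1],-hy[0]]);print('blade in holder',(b-h)@hx,(b-h)@hy)
for nm,x,y in(('backR',28,45),('backL',-28,45),('handle front R',11,45),('R -33',28,-33)):
  q=b+x*xa+y*ya
  print(nm,((proj('scene',[list(q)+[z] for z in(14,20,28,34,40)])-[160,170])*8).round(0).tolist())
```

```text
-0.13254533144094766 [ 525.56269906 -102.62680041]
blade in holder 0.05356549368562872 112.06552023266029
backR [[668.0, 314.0], [668.0, 302.0], [668.0, 287.0], [668.0, 276.0], [668.0, 265.0]]
backL [[578.0, 245.0], [577.0, 234.0], [577.0, 219.0], [577.0, 208.0], [576.0, 196.0]]
handle front R [[640.0, 293.0], [640.0, 281.0], [640.0, 266.0], [640.0, 255.0], [639.0, 244.0]]
R -33 [[517.0, 403.0], [517.0, 392.0], [516.0, 376.0], [516.0, 365.0], [515.0, 354.0]]
```

Run:
```python
from h import *
h=np.array([510.46,-213.67]);t=-.1347;hy=np.array([-np.sin(t),np.cos(t)]);hx=np.array([hy[1],-hy[0]])
for x,y,z in((50,53,50),(-50,53,50),(50,53,0),(-50,-53,50),(50,-53,50)):
  print(x,y,z,((proj('scene',[list(h+x*hx+y*hy)+[z]])-[160,170])*8).round(0).tolist())
```

```text
50 53 50 [[497.0, 394.0]]
-50 53 50 [[336.0, 264.0]]
50 53 0 [[502.0, 489.0]]
-50 -53 50 [[114.0, 386.0]]
50 -53 50 [[271.0, 527.0]]
```

```bash
python3 -m pendant '[{"x":0,"y":0,"z":-0.008,"spin":0,"fingers":10},{"x":0,"y":0,"z":-0.016,"spin":0,"fingers":10},{"x":0,"y":0,"z":-0.024,"spin":0,"fingers":10},{"x":0,"y":0,"z":-0.032,"spin":0,"fingers":10},{"x":0,"y":0,"z":-0.04,"spin":0,"fingers":10},{"x":0,"y":0,"z":-0.045,"spin":0,"fingers":10},{"x":0,"y":0,"z":-0.045,"spin":0,"fingers":10}]' 60
python3 -m pendant '[{"x":0,"y":0.001,"z":-0.008,"spin":0,"fingers":10},{"x":0,"y":0.002,"z":-0.016,"spin":0,"fingers":10},{"x":0,"y":0.003,"z":-0.024,"spin":0,"fingers":10},{"x":0,"y":0.004,"z":-0.032,"spin":0,"fingers":10},{"x":0,"y":0.004,"z":-0.04,"spin":0,"fingers":10},{"x":0,"y":0.004,"z":-0.045,"spin":0,"fingers":10},{"x":0,"y":0.004,"z":-0.045,"spin":0,"fingers":10}]' 60
python3 shot.py w18 100 80 460 380 2
python3 -c "
from h import *
im=read_camera('scene');crop(im,160,170,260,245,8,'pics/s18.png')"
```

```text
time: 22.55
position: [528.5, -80.2, 24.1]
eef_rot: [-1.568, 0.106, -0.106]
ft_force: [-0.2, -0.8, -1.2]
opening: 21.3
time: 23.25
position: [522.5, -124.8, 20.1]
eef_rot: [-1.569, 0.106, -0.106]
ft_force: [-0.0, 0.3, -1.9]
opening: 21.4
[ 522.45578391 -124.78000693   20.11311355] [-0.3   0.34  0.52  1.97 -0.21  0.88  0.2 ] 21.431449945357507 23.25 [-0.   0.3 -1.9]
```

View pics/s18.png

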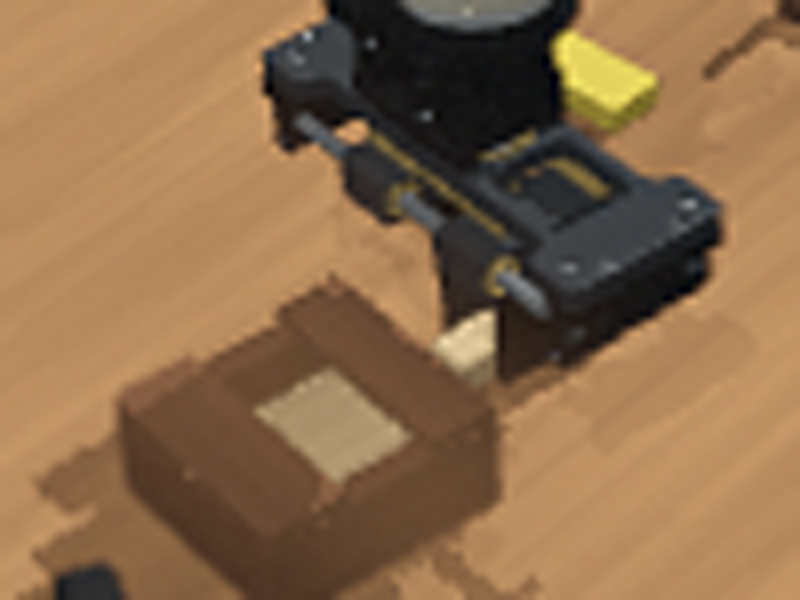

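View pics/w18c.png

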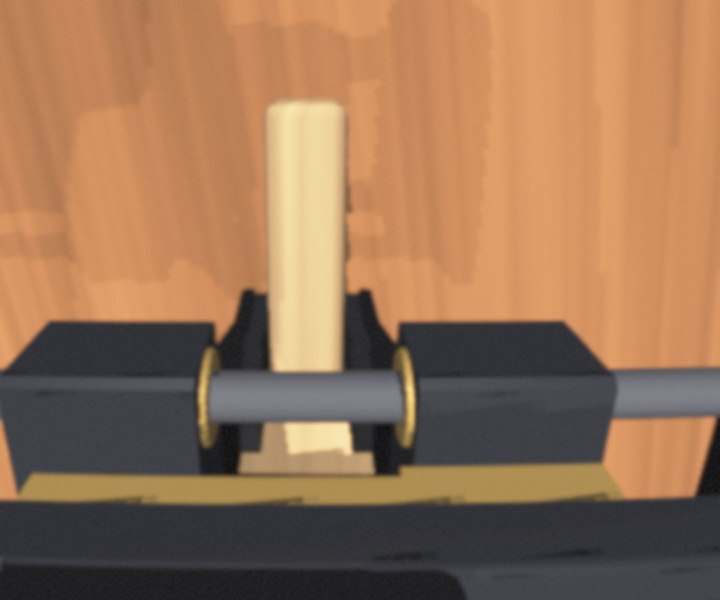

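```bash
python3 -m pendant '[{"x":0,"y":0.001,"z":-0.002,"spin":0,"fingers":10},{"x":0,"y":0.002,"z":-0.004,"spin":0,"fingers":10},{"x":0,"y":0.0025,"z":-0.006,"spin":0,"fingers":10},{"x":0,"y":0.0025,"z":-0.008,"spin":0,"fingers":10},{"x":0,"y":0.0025,"z":-0.01,"spin":0,"fingers":10},{"x":0,"y":0.0025,"z":-0.011,"spin":0,"fingers":10},{"x":0,"y":0.0025,"z":-0.012,"spin":0,"fingers":10},{"x":0,"y":0.0025,"z":-0.012,"spin":0,"fingers":10}]' 25
```

```text
time: 24.15
position: [521.0, -135.8, 17.6]
eef_rot: [-1.568, 0.105, -0.105]
ft_force: [-0.0, -0.4, -1.0]
opening: 22.0
```

```bash
python3 -m pendant '[{"x":0,"y":0,"z":-0.0005,"spin":0,"fingers":10},{"x":0,"y":0,"z":-0.001,"spin":0,"fingers":10},{"x":0,"y":0,"z":-0.0015,"spin":0,"fingers":10},{"x":0,"y":0,"z":-0.002,"spin":0,"fingers":10}]' 25
```

```text
time: 24.55
position: [520.8, -137.6, 17.5]
eef_rot: [-1.568, 0.105, -0.105]
ft_force: [-0.5, -0.0, -0.7]
opening: 21.5
```

```bash
for i in 1; do python3 -m pendant '[{"x":0,"y":0,"z":-0.0005,"spin":0,"fingers":10},{"x":0,"y":0,"z":-0.001,"spin":0,"fingers":10},{"x":0,"y":0,"z":-0.0015,"spin":0,"fingers":10},{"x":0,"y":0,"z":-0.002,"spin":0,"fingers":10}]' 25; done; python3 -c "
from plant import *
print(observe()['ft_force'])"
```

```text
time: 24.95
position: [520.5, -139.6, 17.6]
eef_rot: [-1.568, 0.105, -0.105]
ft_force: [0.7, 0.5, -1.2]
opening: 21.7
[ 0.68075153  0.50813213 -1.18143932]
```

```bash
python3 -m pendant '[{"x":0,"y":0,"z":-0.0005,"spin":0,"fingers":10},{"x":0,"y":0,"z":-0.001,"spin":0,"fingers":10},{"x":0,"y":0,"z":-0.0015,"spin":0,"fingers":10}]' 25
```

```text
time: 25.25
position: [520.5, -140.1, 17.6]
eef_rot: [-1.567, 0.105, -0.105]
ft_force: [0.6, 5.4, -0.5]
opening: 21.6
```

```bash
python3 -m pendant '[{"x":0,"y":0.0005,"z":-0.0003,"spin":0,"fingers":10},{"x":0,"y":0.001,"z":-0.0005,"spin":0,"fingers":10},{"x":0,"y":0.001,"z":-0.0005,"spin":0,"fingers":10}]' 25
```

```text
time: 25.55
position: [520.6, -140.1, 16.6]
eef_rot: [-1.567, 0.104, -0.105]
ft_force: [0.2, 6.4, 1.0]
opening: 21.8
```

```bash
python3 -m pendant '[{"x":0,"y":0,"z":0,"spin":0,"fingers":60},{"x":0,"y":0,"z":0,"spin":0,"fingers":60},{"x":0,"y":0,"z":0,"spin":0,"fingers":60},{"x":0,"y":0,"z":0,"spin":0,"fingers":60},{"x":0,"y":-0.015,"z":0,"spin":0,"fingers":60},{"x":0,"y":-0.04,"z":0,"spin":0,"fingers":60},{"x":0,"y":-0.08,"z":0,"spin":0,"fingers":60},{"x":0,"y":-0.12,"z":-0.02,"spin":0,"fingers":60},{"x":0,"y":-0.15,"z":-0.06,"spin":0,"fingers":60},{"x":0,"y":-0.15,"z":-0.085,"spin":0,"fingers":60},{"x":0,"y":-0.15,"z":-0.085,"spin":0,"fingers":60},{"x":0,"y":-0.15,"z":-0.085,"spin":0,"fingers":60}]' 25
python3 shot.py w19 56 0 456 300 2
python3 -c "
from h import *
im=read_camera('scene');cv2.imwrite('pics/s19f.png',im[:,:,::-1]);crop(im,160,170,260,245,8,'pics/s19.png')"
```

```text
time: 26.75
position: [508.6, -226.1, 167.2]
eef_rot: [-1.568, 0.106, -0.107]
ft_force: [-0.4, 0.8, -0.7]
opening: 52.3
[ 508.64349607 -226.09412458  167.24554989] [-0.21  0.2   0.62  1.8  -0.12  1.19  0.32] 52.278980008199 26.75 [-0.4  0.8 -0.7]
```

View pics/w19c.png

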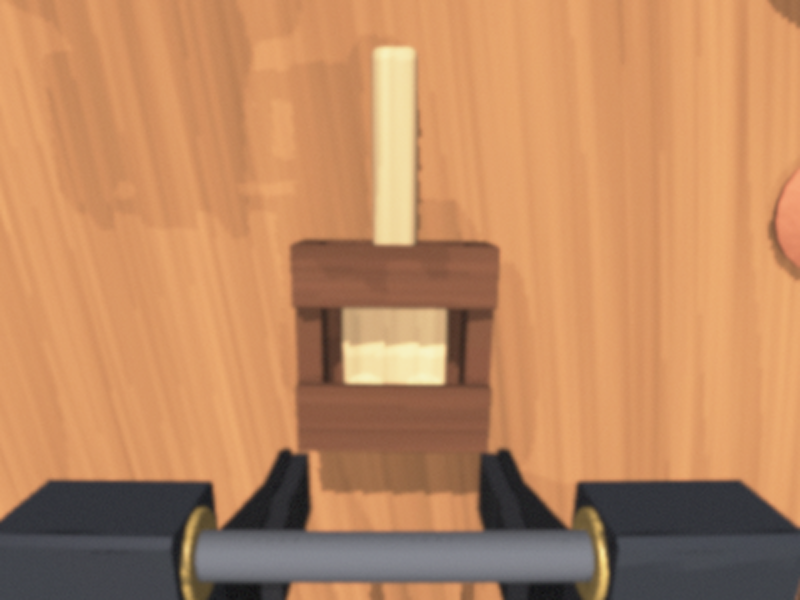

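View pics/s19.png

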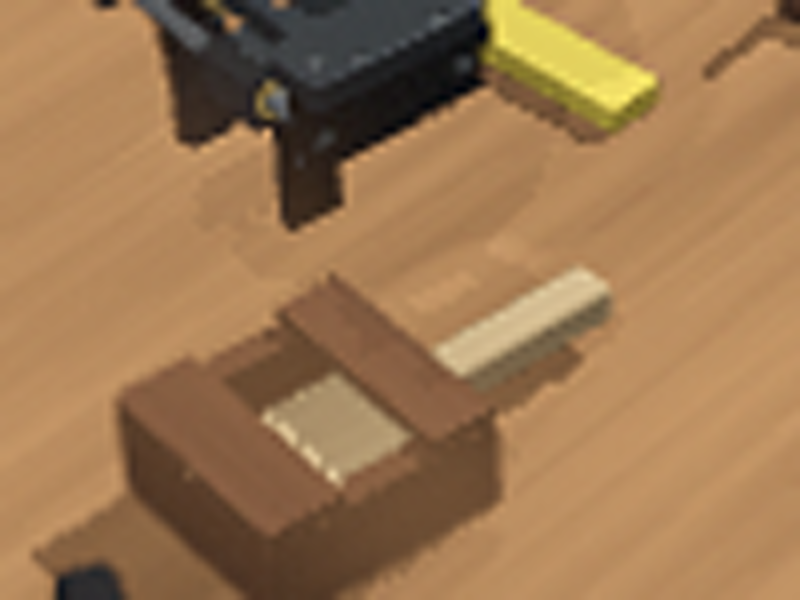

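Run:
```python
from h import *
c=lambda l:np.array(l,float)/2-.25+[56,0]
d=np.load('w19.npz');ps=(d['p'],d['R'])
h,e=fitpts('wrist',[[-50,53,0],[50,53,0],[-50,-53,0],[50,-53,0]],c([(292,246),(498,246),(298,450),(488,451)]),0,50,ps,[508,-210,-.13]);print(h,e)
q=pix2z('wrist',c([(375,48),(415,48),(375,243),(415,243)]),30,ps)[:,:2]
t=h[2];hy=np.array([-np.sin(t),np.cos(t)]);hx=np.array([hy[1],-hy[0]])
r=(q-h[:2]);print('in holder',np.c_[r@hx,r@hy].round(1),'expect handle end y',-41+185)
im=read_camera('top');crop(im,115,60,465,240,2.25,'pics/t19.png')
```

```text
[ 5.10289337e+02 -2.13181767e+02 -1.42125700e-01] 1.5781982022467673
in holder [[ -9.8 142.2]
 [  8.9 142.3]
 [ -9.9  52.6]
 [ 10.3  52.7]] expect handle end y 144
```

View pics/t19.png

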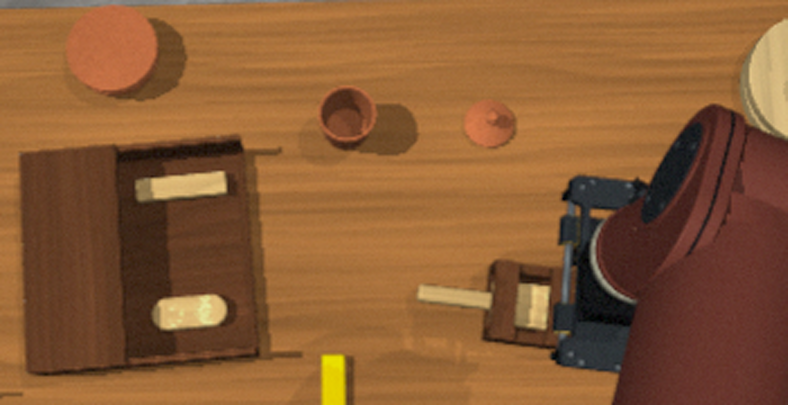

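View pics/s19f.png

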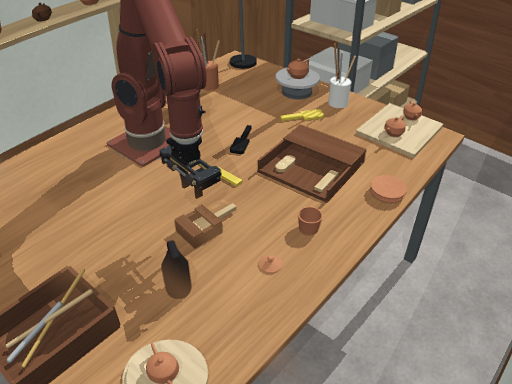

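```bash
python3 -m pendant '[{"x":0,"y":0,"z":0,"spin":0,"fingers":60},{"x":0,"y":0,"z":0,"spin":0,"fingers":60}]'; python3 -c "
from plant import *
print(hand_in())"
```

```text
time: 27.1
position: [509.0, -225.0, 166.4]
eef_rot: [-1.568, 0.105, -0.104]
ft_force: [0.4, 0.1, 0.7]
opening: 52.5
the job is handed in; nothing more can be done
None
```

The job is done and handed in at about 27 s of the 72 s allowed; `hand_in()` gave no verdict, so success rests on my own checks.

- **Rib and bar:** I laid both flat on the bin floor, one on each side of the paddle, before touching the paddle. The last top and scene pictures show both still lying there.
- **Paddle out and down:** I gripped the paddle by its blade, lifted it about 15 mm, drew it out from under the roof, laid it on the open bench and let go. I judged it flat there from pictures only.
- **Paddle into the holder:** I took it again by the handle and slid it in. It met the stop at about 5 to 6 N, and I then lowered it onto the base and let go.
- **Final position:** The handle end measures 142 mm from the holder's centre along the passage. Fully home would be 144 mm, so this agrees within the 2 mm calibration error. It is centred within about 1 mm and turned less than 0.02 rad. Its level I only saw in the picture.
- **Disagreement:** The scene camera's picture lies about 1.4 px off the wrist camera's fit of the holder. I relied on the wrist camera.
- **Bystanders and arm:** The spray bottle, cup and lid looked unmoved in the last pictures, but I did not measure them. The arm ended clear above the holder.

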